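Read the ball's jar, then present the ball tray over the inspection glass

ROBOT

A 6-joint arm with a two-finger parallel gripper is mounted at the origin on the work surface. World frame = base frame: x ahead of the robot, y to its left, z up, the work surface at z = 0. Lengths are in m, angles in rad, forces in N, time in s.
With the tool pointing down it reaches from about 0.35 to 0.975 m from the base axis. Payload 17.4 kg.
Tool frame: the origin (TCP) lies between the finger pads; the fingertips stand ctrl.tip_reach ahead of it and the grasp point (between the pads) lies 8 mm behind it (ctrl.tip_reach is the distance from the TCP to the fingertips, in m); x points along the fingers, y is the direction in which the jaws open and shut, and the axes are right-handed (so a half turn about x gives the same grasp; the last joint's range is limited). The gripper opens to 85 mm and grips with 20 to 120 N. Pads are 22 mm wide; open, the fingers measure 114 mm over their backs; the gripper's body (76 mm by 85 mm) begins 54 mm behind the grasp point. The pads swing forward as they close: fully open they stand 13 mm farther back than shut.
Start: joints at [1.271, 0.116, 1.442, -0, 1.584, -0.038], TCP at [0.175, 0.652, 0.213] pointing down, gripper open.
Joint ranges: [-2.83, 2.83], [-0.83, 2.19], [0.07, 2.5], [-1.14, 4.28], [0.01, 3], [-2.97, 2.97]. Speed limits (rad/s): [1.89, 1.89, 2.22, 3.14, 3.14, 3.14].

INTERFACE

Orientations are given as a unit quaternion [w, x, y, z].
In Python, from rig import ctrl gives the robot as it stands. The module is installed in compiled form; this text tells all that it offers.
- The arm moves only by the tool carry_out, never from a script. Its argument "deltas" is a list that holds one entry, the list of rows, each a list of 7 numbers: the turn, a rotation vector about the tool's x, y, z in rad, then the shift along the tool's x, y, z in m, then the opening, from 0 (shut) to 1 (fully open). In form: [[[ax, ay, az, dx, dy, dz, jaw], ...]]. A call has 1 to 8 rows; each row shifts and turns the commanded pose from where the row before left it, along the tool's axes as they then stand; what a row does not reach is not made up. A row lasts 1/10 s, in which the tool goes at most 50 mm and 8.59 degrees, less where a joint would pass 70% of its speed; a pose out of reach is approached as far as the arm can. A call with a gripper value outside its range is refused whole. The fingers move at their own pace and stop on an object; "newtons" is the grip in N (left out, the last holds). Time passes only in rows, so rows that do not move let the fingers close. It gives the time, the measured TCP pose, the force and the opening at its end, in the units of the state.
- ctrl.read_state(): the state, without advancing time (a new reading comes with each control period).
- ctrl.read_camera(name): name is "scene" or "top"; returns the picture (480x640x3 uint8, red, green, blue); there is no depth.
- ctrl.camera_model(name): a dict with "fx", "fy", "cx", "cy" (pixels), "cam_to_world" (4x4, takes a point from camera to world coordinates). Camera axes: x right, y down, z forward; pixel columns grow to the right and rows downward; lengths in m; the calibration is good to about 2 mm. A picture is of the moment at which its call begins. camera_model takes no time and is no camera call.
- ctrl.hand_in(): hands the job in, once; it reports no verdict.
Trained networks look in the newest picture that a camera, given by its name, has taken for a name from the list of things; names that differ only in an ending like _2 or _b are one class to them, and where a whole thing is asked for, a point or a joint stands for the part that bears it (a point fixed in the world has none). Each returns a list of dicts, best first, with "conf" (0 to 1); they miss things now and then, are a little off and sometimes report something else, mostly with a low value. They report only what shows in the picture. A call takes as long as a camera call.
- ctrl.masks_of(camera, name): "mask" (480x640 bool, what is visible of it) and "rect" ([left, top, right, bottom] in pixels, round what is visible of it).
- ctrl.tip_of(camera, name): "location" ([column, row] in pixels: a listed point, or the origin of a listed thing).
The state is a dict: "time": time; "joint_pos": joint angles; "joint_velocities": joint speeds; "joint_efforts": joint torques, N m; "position": TCP position; "tool_rot": TCP orientation; "force": force on the tool from outside, world axes, zero at the start; "ft_torque": the same for the moment, N m; "opening": finger opening in m.
Only numpy, scipy, OpenCV 4.12 (cv2) and the standard library are available. Lean on these libraries where they do the work, as an engineer would, in place of code of your own. Each camera call takes 0.05 s, during which the arm holds its last target.

TASK

The steel calibration ball on the blue tray came out of the amber jar standing at the reader. First turn that jar in its nest until its blue mark squarely faces the grey scanner block, and let go of it; then pick up the tray by its yellow handle and, without letting the loose ball leave its pocket or shifting the other things lying on the bench, carry it until the ball is over the green glass of the inspection port, and finish there while still holding the tray level in the air, its underside about 8 cm above the glass.

Things in the scene. Friction and masses are not known exactly. Their poses are not given: they have to be found in the camera images.
- reader: fixed reader: a base plate 6 mm thick with a black round nest (ring of 60 mm outer, 48 mm inner diameter; rim 18 mm, inner floor 10 mm above the bench) and a grey scanner block 50 x 80 mm, top 96 mm above the bench. Origin on the bench under the nest's centre; x points from the nest to the scanner block, whose face is 85 mm from the origin; z up
- scanner_eye (a point): centre of the scanner block's dark window with a red line, on the face that looks at the nest, 85 mm from the nest's axis and 55 mm above the bench
- jar: loose round amber jar with a white cap, 44 mm in diameter, 90 mm tall (cap: the top 22 mm), about 0.18 kg, standing in the nest with 2 mm play all round (its underside 10 mm above the bench); it turns freely there by the cap. Origin at the centre of its underside, z up, its x axis points to the blue mark
- jar_mark (a point): middle of the blue mark on the jar's side (a 12 mm wide stripe up the side that runs on over the top of the cap as an 8 mm wide bar from the middle to the edge), 22 mm from the jar's axis, 45 mm above its underside
- dock: fixed low tray rest, 100 x 50 mm, its flat rubber top 24 mm above the bench. Origin at the centre of its underside, x along its length
- tray: loose blue tray on the dock, 144 (x) x 64 (y) mm, lip 10 mm high, floor 4 mm thick, about 0.16 kg. Upright yellow handle in the middle: 36 mm along x, 14 mm thick along y, top 66 mm above the underside. Round pockets (white collars, inner diameter 32, outer 40, 4 mm high above the floor) lie 46 mm from the middle at +x and -x; the ball is in the +x one. Origin: centre of the underside, z up
- tray_handle (a point): point on the handle's axis 46 mm above the tray's underside, a good height to pinch it across its 14 mm thickness (the tray's y)
- tray_pocket (a point): middle of the ball's pocket, 46 mm from the tray's middle along its +x, 13 mm above the underside (where the centre of the resting ball is when it is centred)
- ball_center (a point): centre of the loose steel ball, 18 mm in diameter, 24 g; it rolls about freely inside the pocket, up to 8 mm from the middle, and leaves over the low collar if the tray is tipped far or jerked
- port_glass (a point): centre of the top of the inspection port's green round glass, 50 mm in diameter, facing up, 30 mm above the bench, in a fixed black round housing of 90 mm diameter with an aluminium ring
- spare_jar: another amber jar with white cap and without a mark, 44 mm diameter, 90 mm tall, loose; leave it alone. Origin at the centre of its underside
- dish: flat white dish, 90 mm diameter, 16 mm high, loose; leave it alone. Origin under its centre
- screwdriver: screwdriver with an orange handle, 180 mm long, lying loose; leave it alone. Origin under its middle
- weight: brass weight with a small knob, 44 mm diameter, 42 mm high, loose; leave it alone. Origin under its centre
- post: aluminium post on a round foot, 50 mm diameter, 70 mm high, loose; leave it alone. Origin under its centre
- lens_ring: black lens ring, 52 mm diameter, 12 mm high, loose; leave it alone. Origin under its centre
- tube_rack: blue block with four holes, 60 x 140 x 35 mm, loose; leave it alone. Origin under its centre

How it is judged:
By the outcome, as a careful person would: the job done as asked, in the order asked, and still so for the second after the job is handed in, while the arm keeps its last pose, push and grip.
It also fails if it takes over 58 s, if anything falls off the work surface, if the arm or the gripper's body presses on something with over 40 N, if the wrist force passes 120 N, or if a joint passes its speed limit or range.

## Working session

There is one attempt and no reset: what is moved stays moved. The work goes in short steps, Python scripts to look and compute and a tool call to move; the robot and the scene stay as the last step left them, time stands still between calls to the robot, and variables do not carry over. Pictures are saved under pics/ and viewed, and the job is handed in when it is done.

Besides the shell and the picture viewer there is one more tool, called after "Request:" as name([rows], argument=value, ...), one row to a line, values as JSON. carry_out: Moves the arm, as the interface text tells. Its arguments: {"type":"object","properties":{"deltas":{"type":"array","items":{"type":"array","items":{"type":"array","items":{"type":"number"}}}},"newtons":{"type":"number"}},"required":["deltas"]}

```bash
mkdir -p pics; ls
python3 - <<'E'
from rig import ctrl
import cv2, numpy as np
s=ctrl.read_state(); print(s, ctrl.tip_reach)
for n in ("scene","top"):
    im=ctrl.read_camera(n); cv2.imwrite(f"pics/{n}0.png",im[:,:,::-1]); m=ctrl.camera_model(n); print(n,m)
E
```

```text
pics
{'time': 0.0, 'joint_pos': array([ 1.27118112e+00,  1.16486162e-01,  1.44227343e+00,  1.92704526e-06,
        1.58395196e+00, -3.77762576e-02]), 'joint_velocities': array([-8.67344975e-04,  9.69488595e-04, -6.96851527e-04, -2.44161432e-03,
        1.99266624e-03, -4.75765530e-05]), 'joint_efforts': array([-1.71996500e-03, -7.31960821e+01, -6.32496214e+01, -1.92977823e-04,
        6.20504390e-03, -8.11727705e-05]), 'position': array([0.17466225, 0.6518041 , 0.21265698]), 'tool_rot': array([ 0.70098836,  0.09191994,  0.70112254, -0.09269966]), 'force': array([-0.02962048, -0.14657962, -1.01063445]), 'ft_torque': array([-0.03890668,  0.05490794,  0.04423592]), 'opening': 0.08538007884492707} 0.011
scene {'fx': 462.38039401405894, 'fy': 462.38039401405894, 'cx': 312.14134877097865, 'cy': 239.74280042087642, 'cam_to_world': array([[-0.36344502,  0.58244383, -0.72709484,  1.21436093],
       [ 0.93158652,  0.22104648, -0.28859141,  0.25818249],
       [-0.00736653, -0.78223887, -0.62293506,  0.65453112],
       [ 0.        ,  0.        ,  0.        ,  1.        ]])}
top {'fx': 556.1587363473348, 'fy': 556.1587363473348, 'cx': 310.09659862279943, 'cy': 239.856905111493, 'cam_to_world': array([[-0.02856407, -0.98992181,  0.13870438,  0.40869848],
       [-0.99951877,  0.02996486,  0.00802094, -0.04463871],
       [-0.01209636, -0.13840852, -0.99030135,  1.09244946],
       [ 0.        ,  0.        ,  0.        ,  1.        ]])}
```

View pics/scene0.png

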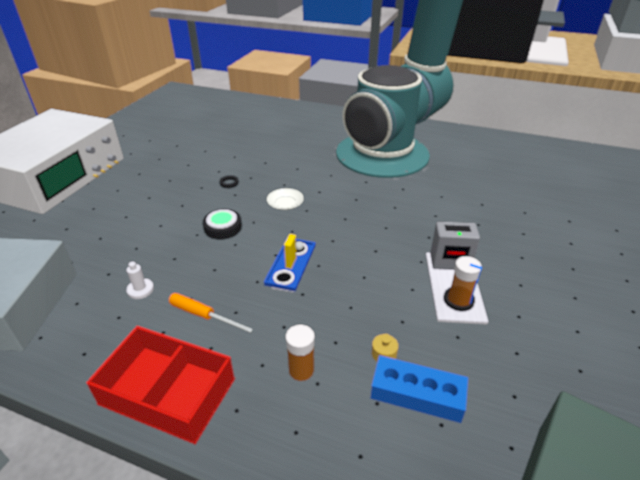

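View pics/top0.png

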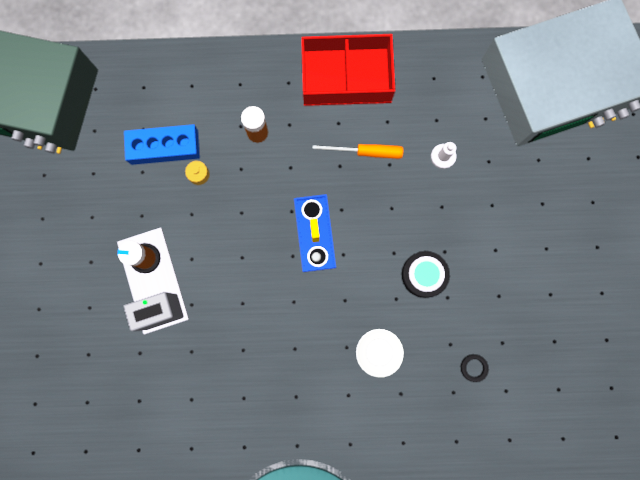

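The scene picture shows the jar in the nest at about (465,285) and the tray at (290,265). In the top picture the jar cap is at (130,253) with its mark pointing left, away from the scanner at (148,312). The tray is at (315,232), with the ball in the lower pocket at (317,257). The port is at (427,274).

```bash
cat > h.py <<'E'
from rig import ctrl
import cv2, numpy as np
def ray(cam,px,z):
    m=ctrl.camera_model(cam);T=m["cam_to_world"]
    d=T[:3,:3]@np.array([(px[0]-m["cx"])/m["fx"],(px[1]-m["cy"])/m["fy"],1]);o=T[:3,3]
    return o+d*(z-o[2])/d[2]
def proj(cam,p):
    m=ctrl.camera_model(cam);T=m["cam_to_world"]
    c=T[:3,:3].T@(np.asarray(p)-T[:3,3]);return np.array([m["fx"]*c[0]/c[2]+m["cx"],m["fy"]*c[1]/c[2]+m["cy"]])
E
python3 - <<'E'
from h import *
H=dict(reader=0,scanner_eye=.055,jar=.01,jar_mark=.055,dock=0,tray=.024,tray_handle=.07,tray_pocket=.037,ball_center=.037,port_glass=.03,spare_jar=0,dish=0,screwdriver=0,weight=0,post=0,lens_ring=0,tube_rack=0)
for n,z in H.items():
    for c in ("top","scene"):
        if n in("dish","screwdriver","weight","post","lens_ring","tube_rack","spare_jar","dock") and c=="scene": continue
        r=ctrl.tip_of(c,n)
        print(n,c,[(np.round(q["location"],1).tolist(),round(q["conf"],2),np.round(ray(c,q["location"],z)[:2],4).tolist()) for q in r[:2]])
a=cv2.imread("pics/top0.png");b=cv2.imread("pics/scene0.png")
A=cv2.resize(a[215:345,100:200],None,fx=4,fy=4,interpolation=3);B=cv2.resize(b[215:330,415:500],None,fx=4.5,fy=4.5,interpolation=3)
A=A[:518];B=B[:517];h=min(len(A),len(B));cv2.imwrite("pics/z0.png",np.hstack([A[:h],B[:h]]))
E
```

```text
reader top [([146.1, 257.0], 0.58, [0.5372, 0.2901])]
reader scene [([459.2, 305.7], 0.93, [0.5396, 0.293])]
scanner_eye top [([153.4, 298.2], 0.62, [0.4531, 0.2587])]
scanner_eye scene [([454.8, 253.6], 0.92, [0.4548, 0.2632]), ([277.5, 202.9], 0.59, [0.4155, -0.1443])]
jar top [([144.4, 255.2], 0.62, [0.5397, 0.2905])]
jar scene [([458.9, 298.3], 0.64, [0.5304, 0.2894])]
jar_mark top [([124.8, 249.3], 0.89, [0.5466, 0.3138])]
jar_mark scene [([473.5, 283.6], 0.56, [0.53, 0.3074]), ([417.9, 396.2], 0.15, [0.801, 0.2577])]
dock top []
tray top []
tray scene [([290.3, 264.4], 0.79, [0.57, -0.0463])]
tray_handle top [([316.0, 228.9], 0.97, [0.5722, -0.0479])]
tray_handle scene [([286.7, 246.7], 0.8, [0.5708, -0.0519]), ([454.9, 253.1], 0.31, [0.4722, 0.2631])]
tray_pocket top [([320.6, 258.5], 0.59, [0.52, -0.0551])]
tray_pocket scene [([296.5, 244.9], 0.6, [0.5216, -0.0525]), ([293.6, 263.4], 0.39, [0.5781, -0.035])]
ball_center top [([316.0, 255.9], 0.59, [0.5253, -0.0465])]
ball_center scene [([298.6, 246.4], 0.61, [0.5247, -0.0464])]
port_glass top [([425.9, 274.2], 0.59, [0.4847, -0.255])]
port_glass scene []
spare_jar top [([315.7, 253.1], 0.72, [0.535, -0.0461]), ([255.9, 132.1], 0.71, [0.7871, 0.0684])]
dish top [([376.4, 350.5], 0.94, [0.3426, -0.1574]), ([477.7, 365.9], 0.3, [0.3083, -0.3498])]
screwdriver top [([355.2, 148.9], 0.92, [0.7451, -0.1325])]
weight top [([195.8, 173.2], 0.94, [0.7048, 0.1914])]
post top [([441.9, 156.6], 0.74, [0.7234, -0.3068])]
lens_ring top [([476.8, 369.8], 0.97, [0.301, -0.3476])]
tube_rack top [([164.3, 146.3], 0.6, [0.7631, 0.2557])]
```

View pics/z0.png

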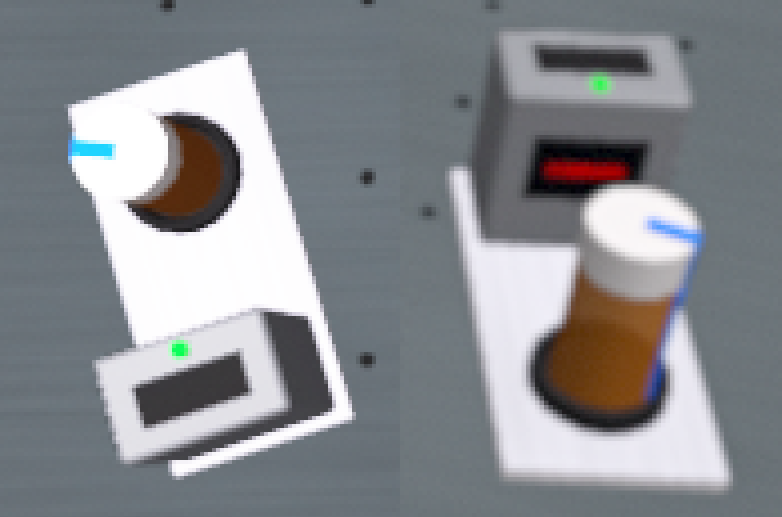

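```bash
cat > m.py <<'E'
from h import *
from scipy.spatial.transform import Rotation as Ro
def ang(a,b): d=b-a; return np.degrees(np.arctan2(d[1],d[0]))
def masks(n,c,z):
    for r in ctrl.masks_of(c,n)[:2]:
        m=r["mask"].astype(np.uint8); cs,_=cv2.findContours(m,cv2.RETR_EXTERNAL,cv2.CHAIN_APPROX_NONE); k=max(cs,key=cv2.contourArea)[:,0,:]
        w=np.array([ray(c,p,z)[:2] for p in k]).astype(np.float32)
        rr=cv2.minAreaRect(w*1000); print(n,c,round(r["conf"],2),r["rect"],np.round(rr[0],1),np.round(rr[1],1),round(rr[2],1))
E
python3 - <<'E'
from m import *
s=ctrl.read_state();w=s["tool_rot"];print(np.round(Ro.from_quat(w,scalar_first=True).as_matrix(),3))
masks("tray","top",.034)
masks("port_glass","top",.03)
masks("jar","top",.1)
f=lambda x,y:np.array([100+x/4-.375,215+y/4-.375])
p=lambda x,y,z:ray("top",f(x,y),z)[:2]
print("plate",[np.round(p(x,y,.006),4).tolist() for x,y in((69,105),(245,50),(352,418),(174,478))])
print("plate ang",ang(p(245,50,.006),p(352,418,.006)),"cross",ang(p(69,105,.006),p(245,50,.006)))
print("scan top ang",ang(p(97,362,.096),p(258,308,.096)), np.round([p(97,362,.096),p(258,308,.096)],4))
print("cap c",p(122,150,.1),"mark in",p(114,151,.1),"out",p(70,148,.1),ang(p(114,151,.1),p(70,148,.1)))
a=cv2.imread("pics/top0.png")
hsv=cv2.cvtColor(a,cv2.COLOR_BGR2HSV)
y=cv2.inRange(hsv,(24,150,130),(34,255,255));y[:190]=0;y[280:]=0;y[:,:280]=0;y[:,350:]=0
print("handle px",np.argwhere(y).mean(0)[::-1],y.sum()/255)
g=cv2.inRange(hsv,(70,60,120),(95,255,255));g[:230]=0;g[320:]=0;g[:,:390]=0;c=np.argwhere(g).mean(0)[::-1];print("glass",c,g.sum()/255,ray("top",c,.03))
b=cv2.inRange(hsv,(105,150,80),(125,255,255));b[:185]=0;b[285:]=0;b[:,:280]=0;b[:,350:]=0
k=np.argwhere(b)[:,::-1];W=np.array([ray("top",q,.03)[:2] for q in k]).astype(np.float32)*1000
print("tray rect",cv2.minAreaRect(W), k.min(0),k.max(0))
A=cv2.resize(a[185:285,285:345],None,fx=6,fy=6,interpolation=3);bb=cv2.imread("pics/scene0.png");B=cv2.resize(bb[225:295,260:325],None,fx=6,fy=6,interpolation=3)
B=np.vstack([B,np.zeros((180,B.shape[1],3),np.uint8)]);cv2.imwrite("pics/z1.png",np.hstack([A,B]))
E
```

```text
[[ 0.     0.259  0.966]
 [ 0.     0.966 -0.259]
 [-1.     0.     0.   ]]
tray top 0.7 [115.0, 240.7, 157.1, 267.3] [539.1 297.6] [74.2 44.7] 70.0
tray top 0.69 [296.3, 193.5, 333.3, 273.0] [571.9 -45.5] [144.7  63.8] 5.3
port_glass top 0.82 [401.1, 251.7, 448.8, 297.3] [ 485.4 -254.3] [89.6 88.1] 87.1
jar top 0.69 [117.1, 241.0, 155.0, 269.0] [531.1 276.6] [69.6 43. ] 70.1
plate [[0.5704, 0.3468], [0.5953, 0.2596], [0.4129, 0.206], [0.3866, 0.2922]]
plate ang -163.62947380293238 cross -74.03450130756602
scan top ang -73.02487203312982 [[0.4406 0.2995]
 [0.4626 0.2275]]
cap c [0.53519338 0.28849517] mark in [0.53484769 0.29210761] out [0.53680848 0.31204937] 84.38440815025682
handle px [314.31578947 228.57142857] 133.0
glass [426.65154639 273.47835052] 485.0 [ 0.48603083 -0.25648914  0.03      ]
tray rect ((572.031982421875, -44.697593688964844), (145.37156677246094, 64.80728912353516), 5.306089878082275) [294 194] [335 271]
```

View pics/z1.png

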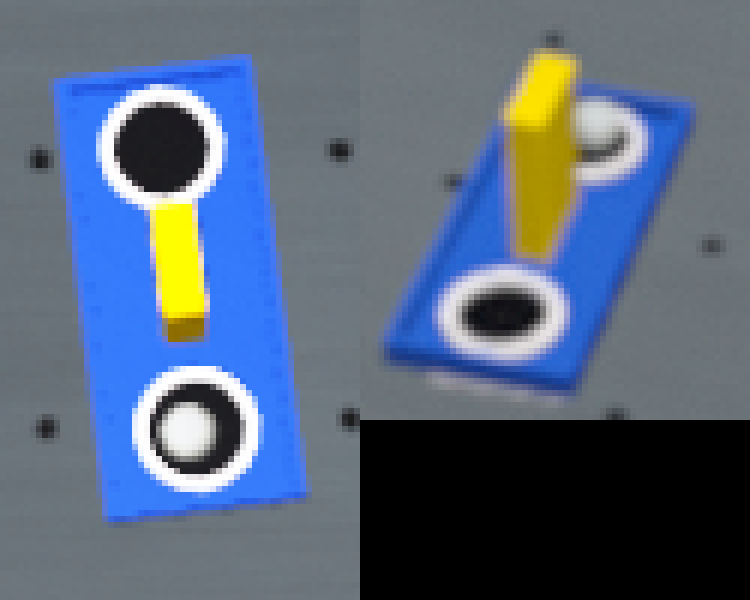

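The tray is at (0.572, -0.045), with its long axis at 5.3° and the ball end towards -x. The port is at (0.486, -0.256). The jar axis is at about (0.5355, 0.289), its mark at about 85°, and the scanner at -163.4°. The jar therefore turns about +111°.

Request:
carry_out([
  [[0, 0, 0, 0, -0.008, 0.0138, 1], [0, 0, 0, 0, -0.016, 0.0276, 1], [0, 0, 0, 0, -0.016, 0.0276, 1], [0, 0, 0, 0, -0.016, 0.0276, 1], [0, 0, 0, 0, -0.016, 0.0276, 1], [0, 0, 0, 0, -0.016, 0.0276, 1], [0, 0, 0, 0, -0.016, 0.0276, 1], [0, 0, 0, 0, -0.016, 0.0276, 1]],
])

```text
time: 2.35
position: [0.3447, 0.4808, 0.2136]
tool_rot: [0.701, 0.092, 0.701, -0.092]
force: [0.0, 0.4, -0.5]
opening: 0.0854
```

Request:
carry_out([
  [[0, 0, 0, 0, -0.02, 0.0344, 1], [0, 0, 0, 0, -0.02, 0.0344, 1], [0, 0, 0, 0, -0.02, 0.0344, 1], [0, 0, 0, 0, -0.02, 0.0344, 1], [0, 0, 0, 0, -0.02, 0.0344, 1], [0, 0, 0, 0, -0.02, 0.0344, 1], [0, 0, 0, 0, -0.012, 0.02, 1], [0, 0, 0, 0, -0.005, 0.009, 1]],
])

```text
time: 3.15
position: [0.5368, 0.2869, 0.2133]
tool_rot: [0.701, 0.093, 0.701, -0.093]
force: [-1.4, 0.2, 1.0]
opening: 0.0853
```

Request:
carry_out([
  [[0.1, 0, 0, 0, 0, 0, 1], [0.145, 0, 0, 0, 0, 0, 1], [0.145, 0, 0, 0, 0, 0, 1], [0.145, 0, 0, 0, 0, 0, 1], [0.145, 0, 0, 0, 0, 0, 1], [0.12, 0, 0, 0, 0, 0, 1], [0.07, 0, 0, 0, 0, 0, 1], [0, 0, 0, 0, 0, 0, 1]],
])

```text
time: 3.95
position: [0.5351, 0.2894, 0.2135]
tool_rot: [0.597, 0.379, 0.597, -0.379]
force: [-0.9, -0.6, 0.3]
opening: 0.0855
```

Run:
```python
from m import *
im=ctrl.read_camera("scene")[:,:,::-1]; cv2.imwrite("pics/s1.png",cv2.resize(im[130:340,380:560],None,fx=2.8,fy=2.8))
R=Ro.from_quat(ctrl.read_state()["tool_rot"],scalar_first=True).as_matrix();print(np.degrees(np.arctan2(R[1,1],R[0,1])),R[:,0])
# scene-mark estimate
f=lambda x,y:ray("scene",np.array([415+(x-400)/4.5-.39,215+y/4.5-.39]),.1)[:2]
print(f(649,222),f(703,238),ang(f(649,222),f(703,238)),"cap c",f(643,224),)
```

```text
25.26708713849366 [ 2.09943759e-05  8.88867857e-05 -9.99999996e-01]
[0.53146645 0.29222656] [0.53368379 0.31324698] 83.97842238578897 cap c [0.53355091 0.29013291]
```

View pics/s1.png

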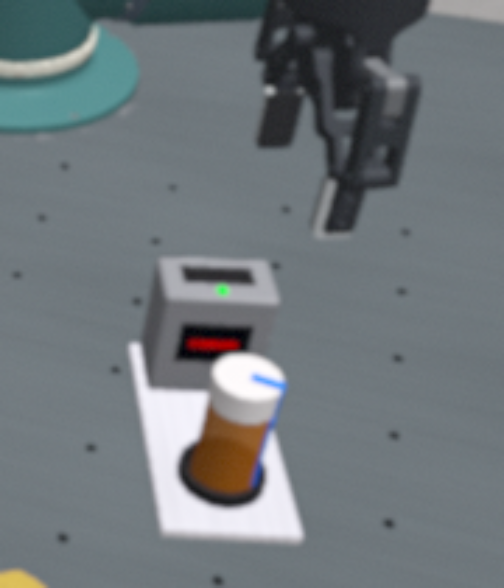

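The view shows the gripper centred above the jar, whose cap is at about (247,378) in the zoom. The path down is clear, so I descend.

Request:
carry_out([
  [[0, 0, 0, 0.015, 0, 0, 1], [0, 0, 0, 0.025, 0, 0, 1], [0, 0, 0, 0.025, 0, 0, 1], [0, 0, 0, 0.025, 0, 0, 1], [0, 0, 0, 0.02, 0, 0, 1], [0, 0, 0, 0.015, 0, 0, 1], [0, 0, 0, 0.0085, 0, 0, 1], [0, 0, 0, 0, 0, 0, 1]],
], newtons=25)

```text
time: 4.8
position: [0.5351, 0.289, 0.0787]
tool_rot: [0.597, 0.378, 0.597, -0.379]
force: [0.8, 0.2, -1.3]
opening: 0.0853
```

Request:
carry_out([
  [[0, 0, 0, 0, 0, 0, 0.6], [0, 0, 0, 0, 0, 0, 0.4], [0, 0, 0, 0, 0, 0, 0.2], [0, 0, 0, 0, 0, 0, 0], [0, 0, 0, 0, 0, 0, 0], [0, 0, 0, 0, 0, 0, 0]],
])

```text
time: 5.4
position: [0.538, 0.2904, 0.0876]
tool_rot: [0.599, 0.382, 0.595, -0.377]
force: [-11.6, -6.5, 55.4]
opening: 0.0004
```

Run:
```python
from m import *
im=ctrl.read_camera("scene")[:,:,::-1]; cv2.imwrite("pics/s2.png",cv2.resize(im[130:340,380:560],None,fx=2.8,fy=2.8))
im=ctrl.read_camera("top")[:,:,::-1]; cv2.imwrite("pics/t2.png",im)
s=ctrl.read_state();print(s["force"],s["position"],s["opening"])
```

```text
[-10.76180014  -6.41431907  54.64865159] [0.53826554 0.29057595 0.08771484] 6.459804013075898e-06
```

View pics/s2.png

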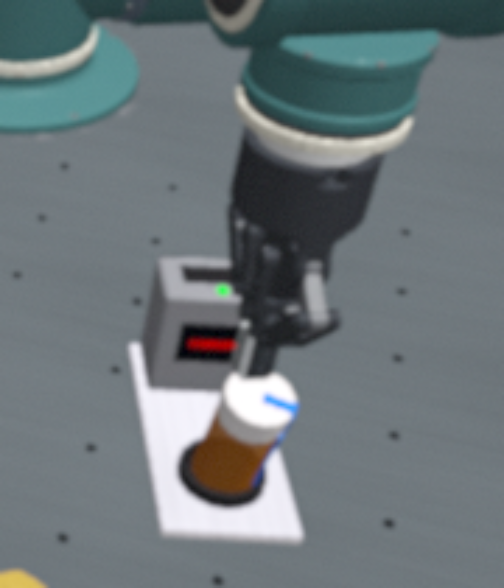

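View pics/t2.png

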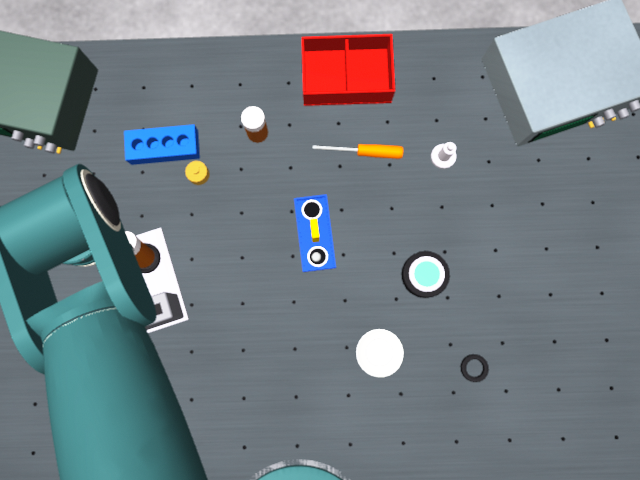

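Run:
```python
from m import *
for p in ([.538,.2904,.0876],[.538,.2904,.0766],[.538,.2904,.0956],[.5355,.289,.1],[.5355,.289,.01]):
    q=proj("scene",p);print(p,q,(q-[380,130])*2.8, proj("top",p))
print(ctrl.read_state()["joint_pos"])
for n in("jar","jar_mark"):
  print(n,[(np.round(r["location"],1),r["conf"]) for r in ctrl.tip_of("scene",n)])
im=cv2.imread("pics/s2.png");cv2.imwrite("pics/s2z.png",cv2.resize(im[230:520,120:360],None,fx=2,fy=2,interpolation=3))
```

```text
[0.538, 0.2904, 0.0876] [467.07729885 271.09127249] [243.81643679 395.05556296] [131.3682209  251.42151645]
[0.538, 0.2904, 0.0766] [465.86162565 275.55872336] [240.41255182 407.56442541] [133.33676691 252.1235989 ]
[0.538, 0.2904, 0.0956] [467.97402242 267.79592265] [246.32726279 385.82858341] [129.90982175 250.90137801]
[0.5355, 0.289, 0.1] [467.83307232 264.91297612] [245.93260249 377.75633313] [129.84873471 251.96452669]
[0.5355, 0.289, 0.01] [458.32941858 300.05289884] [219.32237203 476.14811674] [145.11170498 257.31953597]
[ 4.53347796e-01  3.47061409e-02  1.73391274e+00 -8.16333679e-05
  1.36320961e+00  1.42923185e-02]
jar [(array([458.9, 299.6]), 0.89)]
jar_mark [(array([471.3, 286.7]), 0.86)]
```

View pics/s2z.png

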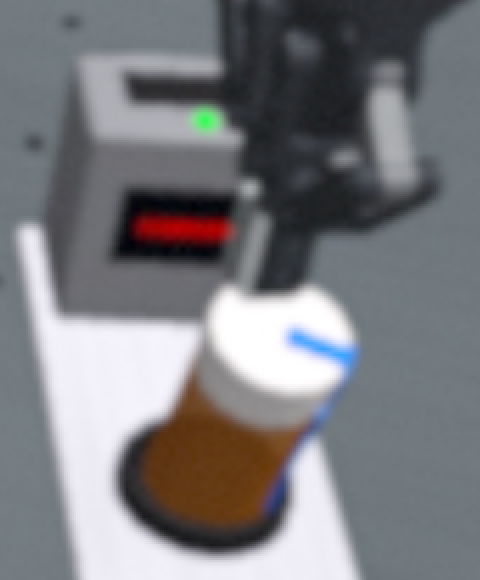

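Run:
```python
from m import *
d=np.array([np.cos(np.radians(25.3)),np.sin(np.radians(25.3)),0]);e=np.array([-d[1],d[0],0])
c=np.array([.5351,.2894,.2135])
for k,v in(("jaw",d),("perp",e)):
  for s in(-1,1):
    for z in (-.0,):
      q=proj("scene",c+s*.048*v+[0,0,z]);print(k,s,(q-[380,130])*2.8)
print("tcp",(proj("scene",c)-[380,130])*2.8)
for z in(.085,.09,.095,.1): print(z,ray("scene",[472.9,272.9],z))
for z in(.085,.09,.095,.1): print(z,ray("scene",[467.8,264.9],z))
im=cv2.imread("pics/t2.png");cv2.imwrite("pics/t2z.png",cv2.resize(im[215:345,80:200],None,fx=4,fy=4,interpolation=3))
```

```text
jaw -1 [258.0727474  187.81751119]
jaw 1 [316.54355014 282.30755042]
perp -1 [205.50114329 236.52334072]
perp 1 [365.72629003 228.96416759]
tcp [285.86591797 232.73185569]
0.085 [0.53612046 0.30092319 0.085     ]
0.09 [0.54207484 0.30054796 0.09      ]
0.095 [0.54802921 0.30017274 0.095     ]
0.1 [0.55398359 0.29979751 0.1       ]
0.085 [0.51712166 0.28977257 0.085     ]
0.09 [0.52324283 0.28949524 0.09      ]
0.095 [0.529364  0.2892179 0.095    ]
0.1 [0.53548517 0.28894057 0.1       ]
```

View pics/t2z.png

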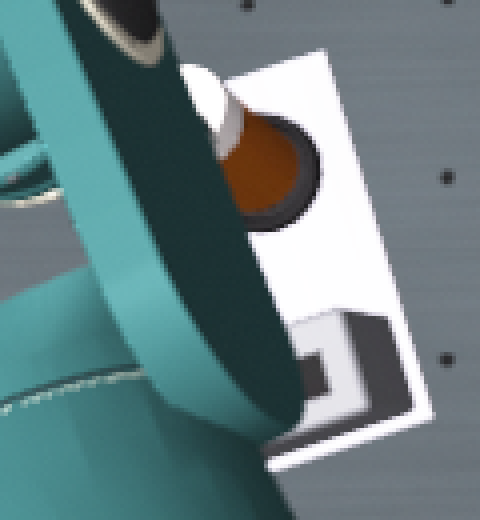

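The jar slipped out of the grip and is tilted in the nest, with the closed fingers beside or on the rear of its cap. I'll raise slowly with the jaws shut and then check the fingertip position against both cameras.

Request:
carry_out([
  [[0, 0, 0, -0.01, 0, 0, 0], [0, 0, 0, -0.01, 0, 0, 0], [0, 0, 0, -0.01, 0, 0, 0], [0, 0, 0, -0.01, 0, 0, 0], [0, 0, 0, -0.02, 0, 0, 0], [0, 0, 0, -0.02, 0, 0, 0], [0, 0, 0, -0.02, 0, 0, 0], [0, 0, 0, 0, 0, 0, 0]],
])

```text
time: 6.4
position: [0.5364, 0.2897, 0.1831]
tool_rot: [0.598, 0.38, 0.596, -0.378]
force: [-0.3, -0.3, 0.0]
opening: -0.0001
```

Run:
```python
from m import *
im=ctrl.read_camera("scene")[:,:,::-1]; 
s=ctrl.read_state();print(s["force"],s["position"],s["opening"])
im=im.copy()
p=s["position"]; 
for z,c in((0,(0,0,255)),(-.011,(0,255,0))):
    q=proj("scene",p+[0,0,z]);print(q);cv2.circle(im,tuple(np.round(q).astype(int)),1,c,-1)
print("base",proj("scene",[0,0,0]),proj("top",[0,0,0]))
cv2.imwrite("pics/s3.png",cv2.resize(im[130:340,380:560],None,fx=2.8,fy=2.8))
cv2.imwrite("pics/s3f.png",im)
t=ctrl.read_camera("top")[:,:,::-1];cv2.imwrite("pics/t3.png",t)
```

```text
[-0.01454338  0.50068693  0.01536154] [0.5359481  0.28948452 0.18113672] -7.357933440440154e-05
[477.84248932 229.11360118]
[476.44555871 234.26822179]
base [381.79525265 154.2679426 ] [299.39751562 541.99315597]
```

View pics/s3.png

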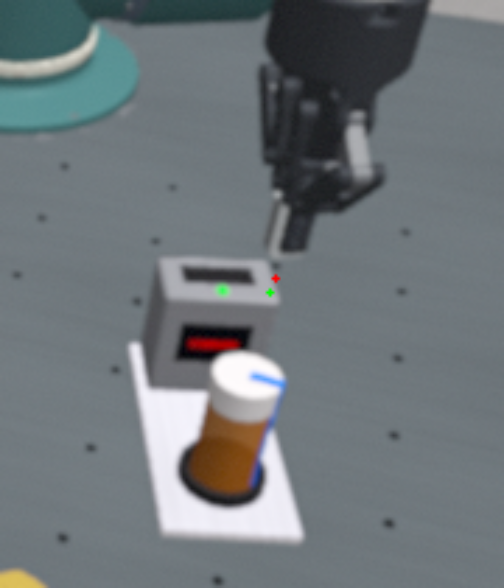

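View pics/t3.png

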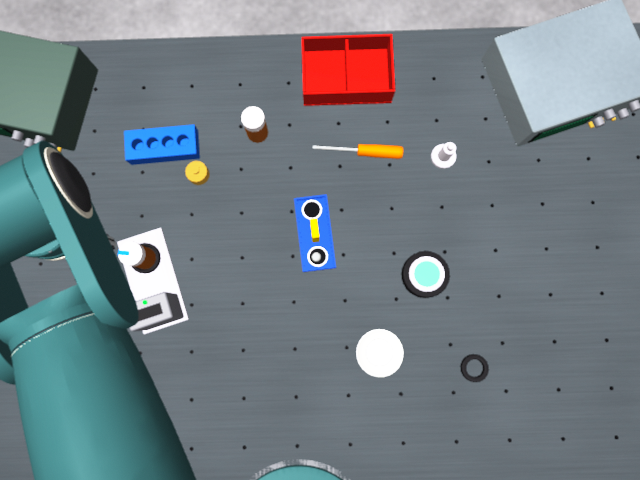

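The jar settled back upright with its mark where it was. The fingertips sit at about (284,255) in the zoom, but I project them at (270,293), so the tool geometry disagrees with the picture. I'll calibrate by touching the bare bench at about (0.62, 0.10) with the fingers shut.

Request:
carry_out([
  [[0, 0, 0, 0, 0, 0.015, 0], [0, 0, 0, 0, -0.001, 0.03, 0], [0, 0, 0, 0, -0.001, 0.035, 0], [0, 0, 0, 0, -0.001, 0.035, 0], [0, 0, 0, 0, -0.001, 0.035, 0], [0, 0, 0, 0, -0.001, 0.03, 0], [0, 0, 0, 0, 0, 0.02, 0], [0, 0, 0, 0, 0, 0.007, 0]],
])

```text
time: 7.3
position: [0.6193, 0.0973, 0.1786]
tool_rot: [0.596, 0.379, 0.597, -0.38]
force: [-0.3, 0.3, -0.7]
opening: -0.0003
```

Run:
```python
from m import *
im=ctrl.read_camera("scene")[:,:,::-1].copy() 
s=ctrl.read_state();print(s["force"],s["position"],s["opening"],s["joint_pos"])
p=s["position"]; 
for z,c in((0,(0,0,255)),(-.011,(0,255,0))):
    q=proj("scene",p+[0,0,z]);print(q);cv2.circle(im,tuple(np.round(q).astype(int)),1,c,-1)
cv2.imwrite("pics/s4f.png",im)
t=ctrl.read_camera("top")[:,:,::-1];cv2.imwrite("pics/t4.png",t)
```

```text
[ 0.89418047 -1.24489495 -0.42073803] [0.61930365 0.0975642  0.17875666] 0.0001363618775063637 [ 1.15739296e-01  2.43109795e-02  1.59406091e+00 -3.46218028e-04
  1.52476326e+00 -3.21395847e-01]
[353.97039585 233.82597167]
[353.65188048 238.96394603]
```

View pics/s4f.png

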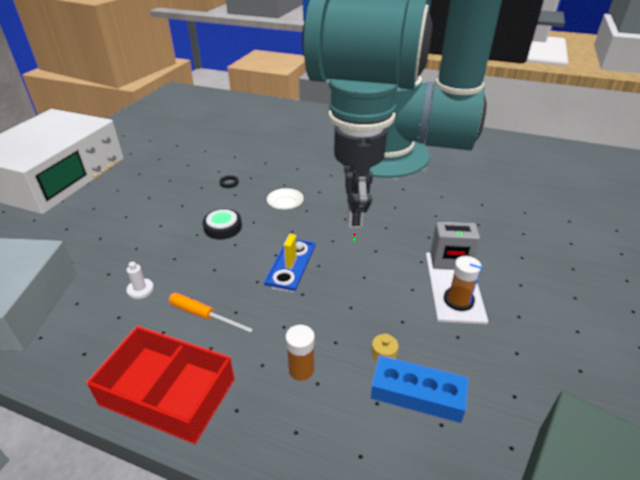

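View pics/t4.png

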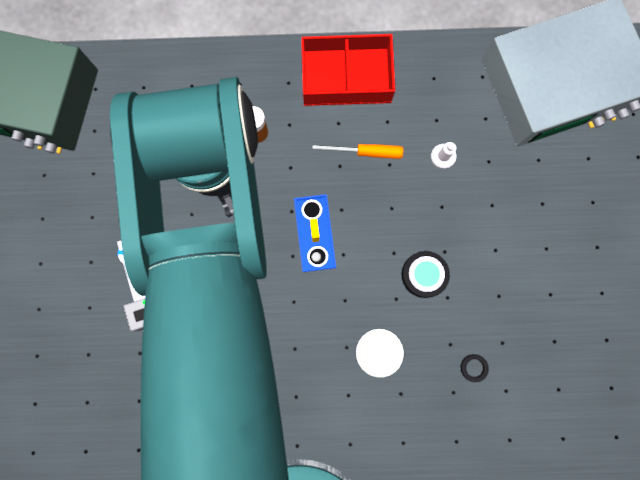

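Request:
carry_out([
  [[0, 0, 0, 0.01, 0, 0, 0], [0, 0, 0, 0.025, 0, 0, 0], [0, 0, 0, 0.03, 0, 0, 0], [0, 0, 0, 0.03, 0, 0, 0], [0, 0, 0, 0.03, 0, 0, 0], [0, 0, 0, 0.02, 0, 0, 0], [0, 0, 0, 0.01, 0, 0, 0], [0, 0, 0, 0, 0, 0, 0]],
])

```text
time: 8.2
position: [0.6179, 0.1004, 0.0233]
tool_rot: [0.596, 0.378, 0.598, -0.379]
force: [-0.4, -0.0, -0.3]
opening: 0.0001
```

Request:
carry_out([
  [[0, 0, 0, 0.003, 0, 0, 0], [0, 0, 0, 0.003, 0, 0, 0], [0, 0, 0, 0.003, 0, 0, 0], [0, 0, 0, 0, 0, 0, 0]],
])

```text
time: 8.6
position: [0.6189, 0.0998, 0.0159]
tool_rot: [0.597, 0.379, 0.597, -0.379]
force: [-0.6, -0.2, -0.0]
opening: -0.0003
```

Run:
```python
from m import *
im=ctrl.read_camera("scene")[:,:,::-1].copy() 
s=ctrl.read_state();print(s["force"],s["position"],s["opening"],s["joint_pos"])
p=s["position"]; q=proj("scene",p+[0,0,-.011]);print(q)
cv2.imwrite("pics/s5.png",cv2.resize(im[180:330,270:430],None,fx=4,fy=4))
```

```text
[ 0.23500509 -0.47939303  0.37269224] [0.61901116 0.09975394 0.01602849] -0.00019423438435324912 [ 1.19082027e-01  1.34928352e-01  1.75072505e+00  2.89867873e-05
  1.25580515e+00 -3.19869959e-01]
[350.6583959  305.85872972]
```

View pics/s5.png

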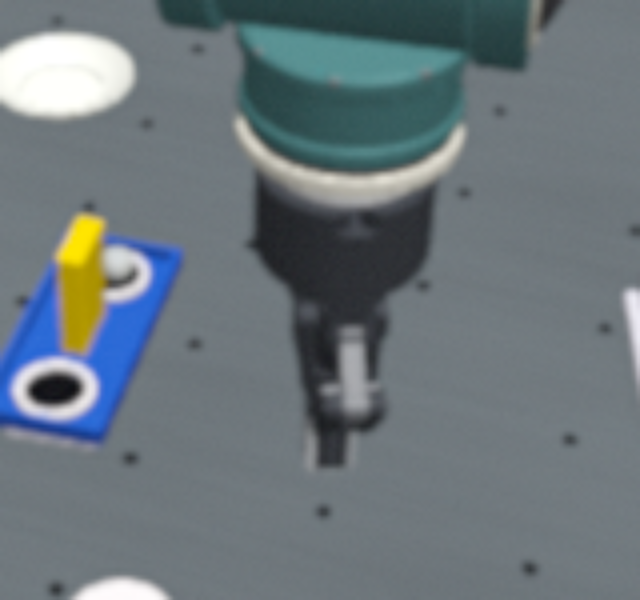

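Request:
carry_out([
  [[0, 0, 0, 0.004, 0, 0, 0], [0, 0, 0, 0.003, 0, 0, 0], [0, 0, 0, 0, 0, 0, 0]],
])

```text
time: 8.95
position: [0.6187, 0.0997, 0.0083]
tool_rot: [0.597, 0.379, 0.597, -0.379]
force: [0.6, -0.0, -0.5]
opening: -0.0003
```

Request:
carry_out([
  [[0, 0, 0, 0.003, 0, 0, 0], [0, 0, 0, 0.003, 0, 0, 0], [0, 0, 0, 0, 0, 0, 0]],
])

```text
time: 9.25
position: [0.6187, 0.0997, 0.0023]
tool_rot: [0.597, 0.379, 0.597, -0.379]
force: [-0.2, 0.0, 0.2]
opening: 0.0002
```

Request:
carry_out([
  [[0, 0, 0, 0.003, 0, 0, 0], [0, 0, 0, 0.003, 0, 0, 0], [0, 0, 0, 0, 0, 0, 0]],
])

```text
time: 9.55
position: [0.6187, 0.0997, -0.0037]
tool_rot: [0.597, 0.379, 0.597, -0.379]
force: [0.3, 0.6, 0.9]
opening: 0.0001
```

Request:
carry_out([
  [[0, 0, 0, 0.003, 0, 0, 0], [0, 0, 0, 0.003, 0, 0, 0], [0, 0, 0, 0, 0, 0, 0]],
])

```text
time: 9.85
position: [0.6187, 0.0997, -0.0097]
tool_rot: [0.597, 0.379, 0.597, -0.379]
force: [-0.1, 0.4, 0.6]
opening: -0.0
```

Run:
```python
from m import *
im=ctrl.read_camera("scene")[:,:,::-1].copy() 
s=ctrl.read_state();print(s["force"],s["position"],s["opening"])
p=s["position"]; q=proj("scene",p+[0,0,-.011]);print(q,proj("scene",[p[0],p[1],0]))
cv2.imwrite("pics/s6.png",cv2.resize(im[180:330,270:430],None,fx=4,fy=4))
```

```text
[-0.09247469  0.00705474  0.24592945] [ 0.61885575  0.09975436 -0.00936707] 0.00036843572871809993
[350.10132477 314.85651625] [350.56637468 307.62127357]
```

View pics/s6.png

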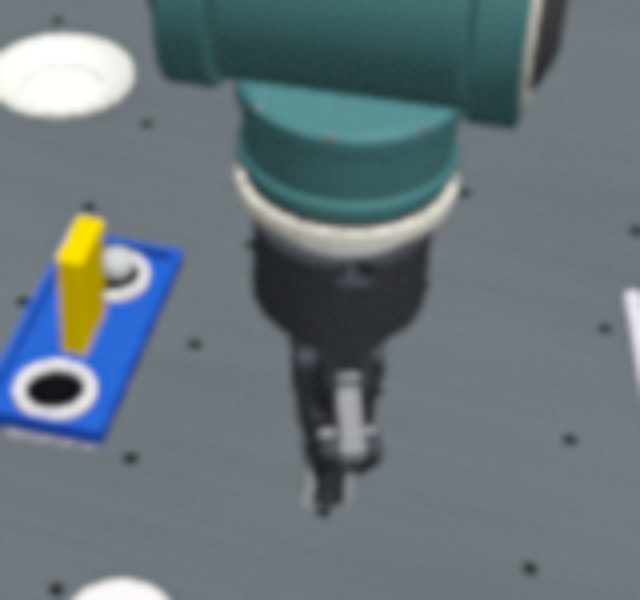

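Request:
carry_out([
  [[0, 0, 0, 0.003, 0, 0, 0], [0, 0, 0, 0, 0, 0, 0]],
])

```text
time: 10.1
position: [0.6188, 0.0998, -0.0125]
tool_rot: [0.597, 0.379, 0.597, -0.379]
force: [-0.2, -0.4, -0.2]
opening: -0.0001
```

Request:
carry_out([
  [[0, 0, 0, 0.003, 0, 0, 0], [0, 0, 0, 0, 0, 0, 0]],
])

```text
time: 10.3
position: [0.6188, 0.0997, -0.0156]
tool_rot: [0.597, 0.379, 0.597, -0.379]
force: [0.1, -0.0, -0.1]
opening: 0.0003
```

Request:
carry_out([
  [[0, 0, 0, 0.003, 0, 0, 0], [0, 0, 0, 0, 0, 0, 0]],
])

```text
time: 10.5
position: [0.6192, 0.0998, -0.0179]
tool_rot: [0.597, 0.379, 0.597, -0.379]
force: [-0.2, -0.6, 3.6]
opening: 0.0001
```

Request:
carry_out([
  [[0, 0, 0, 0.002, 0, 0, 0], [0, 0, 0, 0, 0, 0, 0]],
])

```text
time: 10.7
position: [0.6194, 0.0998, -0.0179]
tool_rot: [0.597, 0.379, 0.597, -0.379]
force: [-12.7, -2.3, 25.5]
opening: -0.0001
```

Run:
```python
from m import *
im=ctrl.read_camera("scene")[:,:,::-1].copy() 
s=ctrl.read_state();print(s["force"],s["position"],s["opening"])
p=s["position"]; q=proj("scene",p+[0,0,-.011]);print(q,proj("scene",[p[0],p[1],0]))
cv2.imwrite("pics/s7.png",cv2.resize(im[240:330,300:400],None,fx=6,fy=6))
```

```text
[-11.56831995  -0.995355    25.03922423] [ 0.61938745  0.09982811 -0.01797403] -0.00027139010987743364
[349.86206483 318.05501931] [350.51907184 307.82263732]
```

View pics/s7.png

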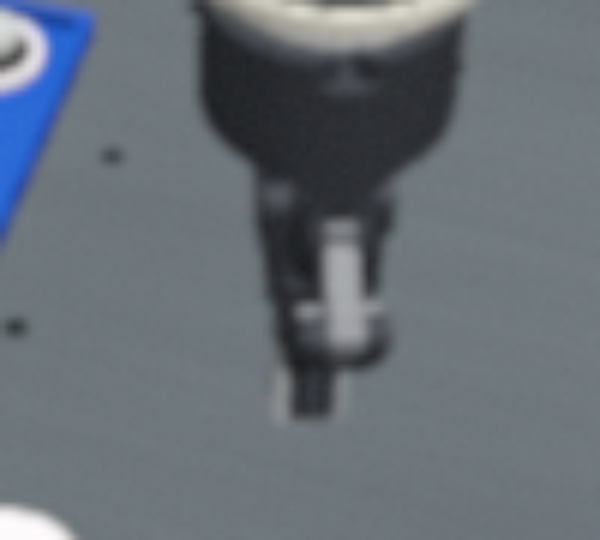

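The fingertips touched the bench at a reported TCP z of -0.0178, where +0.011 was expected. The reported z is therefore 28.8 mm too low, while xy agrees to a few mm. I'll correct for that and retry, with a target reported z of 0.051 at the jar.

Request:
carry_out([
  [[0, 0, 0, -0.02, 0, 0, 0], [0, 0, 0, -0.03, 0, 0, 0], [0, 0, 0, -0.04, 0, 0, 0], [0, 0, 0, -0.04, 0, 0, 1], [0, 0, 0, -0.03, 0, 0, 1], [0, 0, 0, -0.015, 0, -0.01, 1], [0, 0, 0, 0, 0.001, -0.025, 1], [0, 0, 0, 0, 0.001, -0.035, 1]],
])

```text
time: 11.55
position: [0.5907, 0.1642, 0.1544]
tool_rot: [0.596, 0.38, 0.597, -0.38]
force: [0.5, -1.1, -0.5]
opening: 0.0723
```

Request:
carry_out([
  [[0, 0, 0, 0, 0.001, -0.035, 1], [0, 0, 0, 0, 0.001, -0.035, 1], [0, 0, 0, 0, 0.001, -0.035, 1], [0, 0, 0, 0, 0.0005, -0.02, 1], [0, 0, 0, 0, 0, -0.0116, 1], [0, 0, 0, 0, 0, 0, 1]],
])

```text
time: 12.15
position: [0.5354, 0.2901, 0.1541]
tool_rot: [0.597, 0.378, 0.597, -0.379]
force: [0.1, -0.2, -0.7]
opening: 0.0851
```

Run:
```python
from m import *
im=ctrl.read_camera("scene")[:,:,::-1].copy() 
s=ctrl.read_state();print(s["force"],s["position"],s["opening"])
p=s["position"]+[0,0,.0287]
R=Ro.from_quat(s["tool_rot"],scalar_first=True).as_matrix();print(np.degrees(np.arctan2(R[1,1],R[0,1])))
for sg in(-1,0,1):
    q=proj("scene",p+[0,0,.002]+sg*.0427*R[:,1]);cv2.circle(im,tuple(np.round(q).astype(int)),1,(0,0,255),-1)
cv2.imwrite("pics/s8.png",cv2.resize(im[130:340,380:560],None,fx=2.8,fy=2.8))
```

```text
[-0.61918931 -0.76741481 -0.07239725] [0.53586759 0.28919958 0.15429616] 0.08548487559816322
25.200843216745096
```

View pics/s8.png

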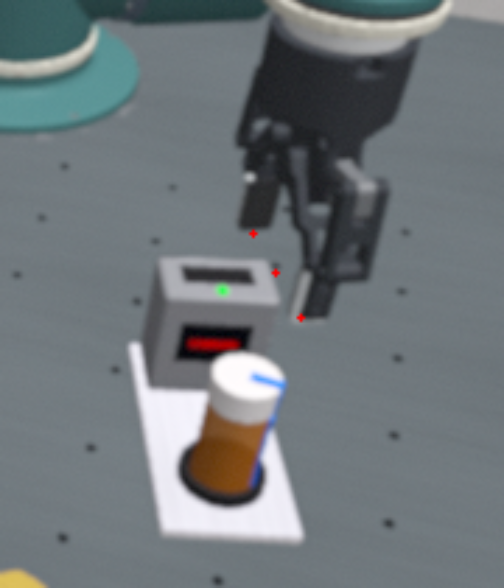

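The predicted fingertips at (253,233) and (301,317) now fall on the real ones, so the corrected geometry holds. I descend to reported z 0.051 and grip.

Request:
carry_out([
  [[0, 0, 0, 0.01, 0, 0, 1], [0, 0, 0, 0.02, 0, 0, 1], [0, 0, 0, 0.02, 0, 0, 1], [0, 0, 0, 0.02, 0, 0, 1], [0, 0, 0, 0.015, 0, 0, 1], [0, 0, 0, 0.012, 0, 0, 1], [0, 0, 0, 0.006, 0, 0, 1], [0, 0, 0, 0, 0, 0, 1]],
], newtons=25)

```text
time: 13.0
position: [0.536, 0.2888, 0.0512]
tool_rot: [0.597, 0.379, 0.597, -0.379]
force: [-0.1, 0.3, 0.1]
opening: 0.0853
```

Request:
carry_out([
  [[0, 0, 0, 0, 0, 0, 0.65], [0, 0, 0, 0, 0, 0, 0.5], [0, 0, 0, 0, 0, 0, 0.4], [0, 0, 0, 0, 0, 0, 0.4]],
])

```text
time: 13.4
position: [0.5364, 0.2893, 0.0527]
tool_rot: [0.597, 0.379, 0.597, -0.379]
force: [-0.9, 0.0, 4.5]
opening: 0.0434
```

Gripped, with the opening at 43 mm. I now turn the jar by +111.5° about vertical, which is -1.945 rad about tool x.

Request:
carry_out([
  [[-0.06, 0, 0, 0, 0, 0, 0.2], [-0.125, 0, 0, 0, 0, 0, 0.2], [-0.135, 0, 0, 0, 0, 0, 0.2], [-0.135, 0, 0, 0, 0, 0, 0.2], [-0.135, 0, 0, 0, 0, 0, 0.2], [-0.135, 0, 0, 0, 0, 0, 0.2], [-0.135, 0, 0, 0, 0, 0, 0.2], [-0.135, 0, 0, 0, 0, 0, 0.2]],
])

```text
time: 14.2
position: [0.5364, 0.2896, 0.0527]
tool_rot: [0.706, 0.047, 0.705, -0.046]
force: [-2.0, 2.6, 4.1]
opening: 0.0439
```

Request:
carry_out([
  [[-0.135, 0, 0, 0, 0, 0, 0.2], [-0.135, 0, 0, 0, 0, 0, 0.2], [-0.135, 0, 0, 0, 0, 0, 0.2], [-0.135, 0, 0, 0, 0, 0, 0.2], [-0.135, 0, 0, 0, 0, 0, 0.2], [-0.125, 0, 0, 0, 0, 0, 0.2], [-0.15, 0, 0, 0, 0, 0, 0.2], [0, 0, 0, 0, 0, 0, 0.2]],
])

```text
time: 15.0
position: [0.5357, 0.2899, 0.0523]
tool_rot: [0.649, -0.281, 0.649, 0.282]
force: [-5.6, 3.8, 4.1]
opening: 0.0435
```

Run:
```python
from m import *
s=ctrl.read_state();print(s["force"],s["position"],s["opening"])
R=Ro.from_quat(s["tool_rot"],scalar_first=True).as_matrix();print(np.degrees(np.arctan2(R[1,1],R[0,1])),R[:,0])
im=ctrl.read_camera("scene")[:,:,::-1].copy() 
cv2.imwrite("pics/s9.png",cv2.resize(im[130:340,380:560],None,fx=2.8,fy=2.8))
```

```text
[-5.60245798  3.76903657  4.1147997 ] [0.53567583 0.28990857 0.05231814] 0.04354436016649215
136.9479917686368 [-7.60505826e-04  1.47930470e-03 -9.99998617e-01]
```

View pics/s9.png

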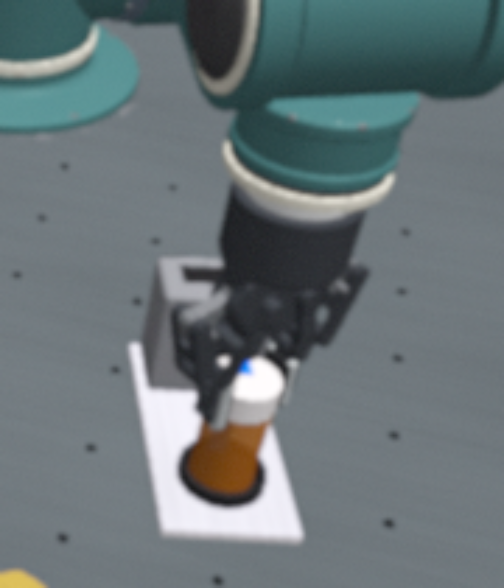

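The jar has turned: the blue bar now runs towards the scanner at about (245,366) in the zoom. I release it, rise and check the angle.

Request:
carry_out([
  [[0, 0, 0, 0, 0, 0, 0.6], [0, 0, 0, 0, 0, 0, 0.8], [0, 0, 0, 0, 0, 0, 1], [0, 0, 0, 0, 0, 0, 1], [0, 0, 0, 0, 0, 0, 1]],
])

```text
time: 15.55
position: [0.5362, 0.289, 0.0519]
tool_rot: [0.649, -0.28, 0.649, 0.28]
force: [-0.4, 0.7, 0.0]
opening: 0.0854
```

Request:
carry_out([
  [[0, 0, 0, -0.008, 0, 0, 1], [0, 0, 0, -0.015, 0, 0, 1], [0, 0, 0, -0.025, 0, 0, 1], [0, 0, 0, -0.03, 0, 0, 1], [0, 0, 0, -0.03, 0, 0, 1], [0, 0, 0, -0.02, 0, 0, 1], [0, 0, 0, -0.01, 0, 0, 1]],
])

```text
time: 16.25
position: [0.5367, 0.2894, 0.1936]
tool_rot: [0.651, -0.28, 0.648, 0.28]
force: [-0.2, -0.2, -0.2]
opening: 0.0856
```

Run:
```python
from m import *
s=ctrl.read_state();print(s["position"],s["opening"])
im=ctrl.read_camera("scene")[:,:,::-1].copy();cv2.imwrite("pics/s10raw.png",im)
cv2.imwrite("pics/s10.png",cv2.resize(im[215:330,415:500],None,fx=5,fy=5,interpolation=3))
t=ctrl.read_camera("top")[:,:,::-1];cv2.imwrite("pics/t10.png",cv2.resize(t[215:345,80:200],None,fx=4,fy=4,interpolation=3))
```

```text
[0.53668452 0.2893813  0.1935902 ] 0.08558489781707794
```

View pics/s10.png

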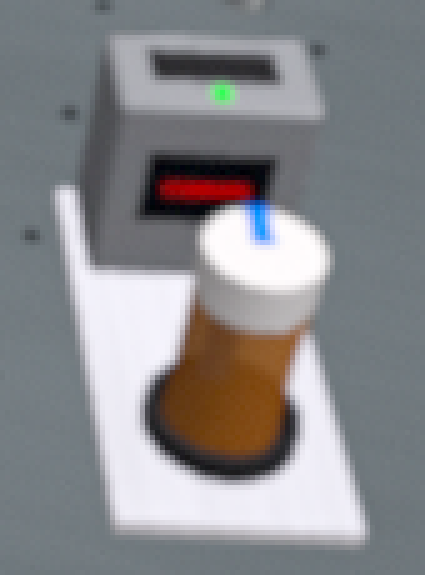

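View pics/t10.png

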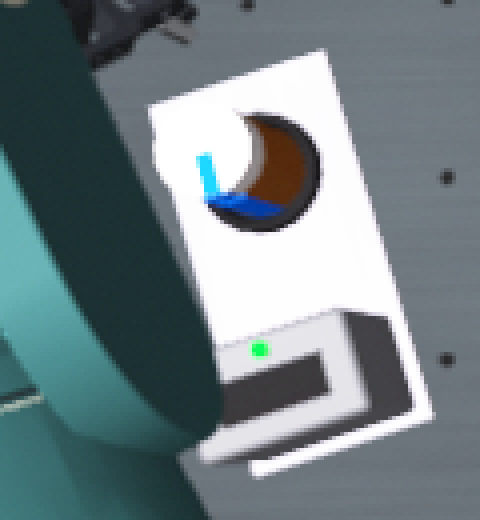

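Run:
```python
from m import *
g=lambda x,y:ray("top",np.array([80+x/4-.375,215+y/4-.375]),.1)[:2]
f=lambda x,y:ray("scene",np.array([415+x/5-.4,215+y/5-.4]),.1)[:2]
print("top",ang(g(204,153),g(212,198)),"scene",ang(f(265,242),f(257,203)))
for nm,c,fn in(("pics/t10.png","top",g),("pics/s10.png","scene",f)):
    h=cv2.cvtColor(cv2.imread(nm),cv2.COLOR_BGR2HSV)
    m=cv2.inRange(h,(90,110,170),(115,255,255)) 
    if c=="top": m[200:]=0;m[:140]=0
    else: m[245:]=0;m[:195]=0
    k=np.argwhere(m)[:,::-1]; W=np.array([fn(*q) for q in k]);u,sv,vt=np.linalg.svd(W-W.mean(0),full_matrices=0)
    print(c,len(k),np.degrees(np.arctan2(vt[0,1],vt[0,0])),sv/np.sqrt(len(k)),W.mean(0))
# plate edge lines, scene
print("scene plate left",ang(ray("scene",[415+112/5,215+528/5],.006)[:2],ray("scene",[415+62/5,215+188/5],.006)[:2]))
print("scene scanner top front edge", ang(ray("scene",[415+118/5,215+113/5],.096)[:2],ray("scene",[415+325/5,215+116/5],.096)[:2]))
print("eye",[(r["location"],ray("scene",r["location"],.055)) for r in ctrl.tip_of("scene","scanner_eye")[:1]])
print("nest ring right view top", ray("top",[80+262/4,215+172/4],.018))
```

```text
top -169.11317728840262 scene -165.91482357030998
top 880 81.30034631056972 [0.01320563 0.00616511] [0.52098193 0.28491418]
scene 575 12.00350512101601 [0.00601026 0.00193228] [0.51872527 0.28473665]
scene plate left -164.397608637711
scene scanner top front edge 109.42626731375877
eye [([456.4, 250.4], array([0.44352605, 0.26484665, 0.055     ]))]
nest ring right view top [0.53320581 0.28575812 0.018     ]
```

```bash
cat > fitbar.py <<'E'
from m import *
from scipy.optimize import minimize
def fit(c,im,z=.1,x0=(.5355,.289),th0=-165):
    b=im.astype(float); sat=(b[:,:,0]-b[:,:,2])/255.   # bgr: blue-red
    U=4
    sat=cv2.resize(sat,None,fx=U,fy=U,interpolation=cv2.INTER_CUBIC)
    u,v=np.meshgrid(np.linspace(.2,25.5,60)/1e3-0.006,np.linspace(-11,11,45)/1e3)
    inside=((u>0)&(u<.022)&(abs(v)<.004)).astype(float)
    keep=(u**2+v**2<.0215**2)   # only cap top
    blur=None
    def cost(p):
        cx,cy,th=p[0],p[1],np.radians(p[2]); 
        X=cx+u*np.cos(th)-v*np.sin(th);Y=cy+u*np.sin(th)+v*np.cos(th)
        m=ctrl.camera_model(c);T=m["cam_to_world"];P=np.stack([X,Y,np.full_like(X,z)],-1)-T[:3,3]
        q=P@T[:3,:3];px=(m["fx"]*q[...,0]/q[...,2]+m["cx"]+.5)*U-.5;py=(m["fy"]*q[...,1]/q[...,2]+m["cy"]+.5)*U-.5
        s=cv2.remap(sat.astype(np.float32),px.astype(np.float32),py.astype(np.float32),cv2.INTER_LINEAR)
        k=keep
        A=inside[k]; s=s[k]
        Ab=A-A.mean();sb=s-s.mean(); return -(Ab*sb).sum()/np.sqrt((Ab**2).sum()*(sb**2).sum())
    best=min((minimize(lambda d:cost((x0[0]+d[0]/1e3,x0[1]+d[1]/1e3,th0+d[2]*3)),(dx,dy,a),method="Nelder-Mead") for a in(-4,0,4) for dx in(-2,2) for dy in(-2,2)),key=lambda r:r.fun)
    d=best.x;return x0[0]+d[0]/1e3,x0[1]+d[1]/1e3,th0+d[2]*3,best.fun
E
python3 - <<'E'
from fitbar import *
print("scene now",fit("scene",cv2.imread("pics/s10raw.png")))
print("scene before",fit("scene",cv2.imread("pics/scene0.png"),th0=85))
print("top before",fit("top",cv2.imread("pics/top0.png"),th0=85))
t=ctrl.read_camera("top")[:,:,::-1];cv2.imwrite("pics/t11.png",t);print("top now",fit("top",t))
E
```

```text
scene now (np.float64(0.5301614818632637), np.float64(0.2872828172140252), np.float64(-166.66195177590882), np.float64(-0.8838454172677594))Traceback (most recent call last):
  File "<stdin>", line 3, in <module>
  File "fitbar.py", line 20, in fit
    best=min((minimize(lambda d:cost((x0[0]+d[0]/1e3,x0[1]+d[1]/1e3,th0+d[2]*3)),(dx,dy,a),method="Nelder-Mead") for a in(-4,0,4) for dx in(-2,2) for dy in(-2,2)),key=lambda r:r.fun)
  File "fitbar.py", line 20, in <genexpr>
    best=min((minimize(lambda d:cost((x0[0]+d[0]/1e3,x0[1]+d[1]/1e3,th0+d[2]*3)),(dx,dy,a),method="Nelder-Mead") for a in(-4,0,4) for dx in(-2,2) for dy in(-2,2)),key=lambda r:r.fun)
              ~~~~~~~~^^^^^^^^^^^^^^^^^^^^^^^^^^^^^^^^^^^^^^^^^^^^^^^^^^^^^^^^^^^^^^^^^^^^^^^^^^^^^^^^^^^^^^^^^^
    res = _minimize_neldermead(fun, x0, args, callback, bounds=bounds,
                               **options)
    fxcc = func(xcc)
    fx = function(np.copy(x), *(wrapper_args + args))
  File "fitbar.py", line 20, in <lambda>
    best=min((minimize(lambda d:cost((x0[0]+d[0]/1e3,x0[1]+d[1]/1e3,th0+d[2]*3)),(dx,dy,a),method="Nelder-Mead") for a in(-4,0,4) for dx in(-2,2) for dy in(-2,2)),key=lambda r:r.fun)
                                ~~~~^^^^^^^^^^^^^^^^^^^^^^^^^^^^^^^^^^^^^^^^^^^^
  File "fitbar.py", line 14, in cost
    m=ctrl.camera_model(c);T=m["cam_to_world"];P=np.stack([X,Y,np.full_like(X,z)],-1)-T[:3,3]
ValueError: time passes only in moves, steps and waits
```

```bash
python3 - <<'E'
s=open('fitbar.py').read()
s=s.replace('    U=4\n','    U=4;m=ctrl.camera_model(c)\n').replace('        m=ctrl.camera_model(c);T=','        T=')
open('fitbar.py','w').write(s)
h=open('h.py').read()
h=h.replace('def ray','_c={}\ndef CM(c):\n    if c not in _c: _c[c]=ctrl.camera_model(c)\n    return _c[c]\ndef ray',1).replace('m=ctrl.camera_model(cam)','m=CM(cam)')
open('h.py','w').write(h)
E
python3 - <<'E'
from fitbar import *
print("scene now",np.round(fit("scene",cv2.imread("pics/s10raw.png")),4))
print("scene before",np.round(fit("scene",cv2.imread("pics/scene0.png"),th0=85),4))
print("top before",np.round(fit("top",cv2.imread("pics/top0.png"),th0=85),4))
t=ctrl.read_camera("top")[:,:,::-1];cv2.imwrite("pics/t11.png",t);print("top now",np.round(fit("top",t),4))
E
```

```text
scene now [   0.5302    0.2873 -166.662    -0.8838]
scene before [ 0.5318  0.2917 81.8966 -0.9002]
top before [ 0.535   0.2925 83.3538 -0.9155]
top now [   0.5333    0.2883 -165.0334   -0.9309]
```

Run:
```python
from m import *
def edge(c,img,p0,p1,z):
    # subpixel edge along p0->p1 by max gradient perpendicular
    g=cv2.cvtColor(img,cv2.COLOR_BGR2GRAY).astype(np.float32)
    p0,p1=np.array(p0,float),np.array(p1,float);d=(p1-p0)/np.linalg.norm(p1-p0);n=np.array([-d[1],d[0]]);pts=[]
    for t in np.linspace(.06,.94,60):
        b=p0+t*(p1-p0);s=np.arange(-4,4.01,.1);q=b+s[:,None]*n
        v=cv2.remap(g,q[:,0:1].astype(np.float32),q[:,1:2].astype(np.float32),cv2.INTER_CUBIC)[:,0]
        gr=abs(np.gradient(v));gr[gr<.3*gr.max()]=0;pts.append(b+n*(gr*s).sum()/gr.sum())
    W=np.array([ray(c,q,z)[:2] for q in pts]);
    a=W
    for _ in range(3):
        mu=a.mean(0);u,s,vt=np.linalg.svd(a-mu);r=(W-mu)@np.array([-vt[0,1],vt[0,0]]);a=W[abs(r)<max(.0006,2*np.median(abs(r)))]
    mu=a.mean(0);A=np.degrees(np.arctan2(vt[0,1],vt[0,0]));print(c,"angle mod90",round((A+45)%90-45,2),len(a),"rms mm",round(1e3*np.std((a-mu)@np.array([-vt[0,1],vt[0,0]])),2),mu.round(4))
t=cv2.imread("pics/top0.png");s=cv2.imread("pics/scene0.png")
f=lambda x,y:(100+x/4-.375,215+y/4-.375)
print("plate right");edge("top",t,f(245,50),f(345,395),.006)
print("plate left low");edge("top",t,f(97,200),f(133,340),.006)
print("plate far edge");edge("top",t,f(80,102),f(240,52),.006)
print("scanner top front");edge("top",t,f(97,362),f(258,308),.096)
print("scanner top side L");edge("top",t,f(97,362),f(122,462),.096)
g=lambda x,y:(415+(x-400)/4.5-.39,215+y/4.5-.39)
print("plate left");edge("scene",s,g(458,175),g(503,470),.006)
print("plate right low");edge("scene",s,g(690,345),g(728,470),.006)
print("plate front");edge("scene",s,g(508,473),g(722,482),.006)
print("scan top front");edge("scene",s,g(510,100),g(690,104),.096)
print("scan top R");edge("scene",s,g(672,38),g(690,104),.096)
```

```text
plate right
top angle mod90 15.28 59 rms mm 1.2 [0.5095 0.2349]
plate left low
top angle mod90 16.79 60 rms mm 0.15 [0.4879 0.3234]
plate far edge
top angle mod90 16.69 60 rms mm 0.23 [0.5838 0.302 ]
scanner top front
top angle mod90 16.5 51 rms mm 0.24 [0.452  0.2631]
scanner top side L
top angle mod90 16.78 52 rms mm 0.25 [0.4178 0.294 ]
plate left
scene angle mod90 15.0 59 rms mm 1.36 [0.5104 0.235 ]
plate right low
scene angle mod90 16.78 60 rms mm 0.14 [0.5274 0.3356]
plate front
scene angle mod90 16.81 60 rms mm 0.28 [0.5838 0.3032]
scan top front
scene angle mod90 16.03 59 rms mm 0.19 [0.4543 0.2638]
scan top R
scene angle mod90 14.78 48 rms mm 0.31 [0.4204 0.2954]
```

The scanner direction is -163.3° and the mark now lies at about -165.8° (-165.0° from the top camera, -166.7° from the scene camera). There is plenty of time, so I'll re-grip and add 2.5°.

Request:
carry_out([
  [[0, 0, 0, 0.015, 0, 0, 1], [0, 0, 0, 0.03, 0, 0, 1], [0, 0, 0, 0.03, 0, 0, 1], [0, 0, 0, 0.025, 0, 0, 1], [0, 0, 0, 0.02, 0, 0, 1], [0, 0, 0, 0.014, 0, 0, 1], [0, 0, 0, 0.008, 0, 0, 1], [0, 0, 0, 0, 0, 0, 1]],
])

```text
time: 17.25
position: [0.5356, 0.2888, 0.0465]
tool_rot: [0.649, -0.28, 0.65, 0.28]
force: [-0.8, 0.6, -0.3]
opening: 0.0857
```

Request:
carry_out([
  [[0, 0, 0, 0, 0, 0, 0.65], [0, 0, 0, 0, 0, 0, 0.5], [0, 0, 0, 0, 0, 0, 0.3], [0, 0, 0, 0, 0, 0, 0.2], [-0.02, 0, 0, 0, 0, 0, 0.2], [-0.024, 0, 0, 0, 0, 0, 0.2], [0, 0, 0, 0, 0, 0, 0.2]],
])

```text
time: 17.95
position: [0.5363, 0.2893, 0.0489]
tool_rot: [0.643, -0.294, 0.643, 0.294]
force: [-3.0, 0.0, 7.3]
opening: 0.0433
```

Request:
carry_out([
  [[0, 0, 0, 0, 0, 0, 0.6], [0, 0, 0, 0, 0, 0, 0.8], [0, 0, 0, 0, 0, 0, 1], [0, 0, 0, 0, 0, 0, 1], [0, 0, 0, 0, 0, 0, 1], [0, 0, 0, -0.01, 0, 0, 1], [0, 0, 0, -0.02, 0, 0, 1], [0, 0, 0, -0.03, 0, 0, 1]],
])

```text
time: 18.75
position: [0.5355, 0.2888, 0.1079]
tool_rot: [0.642, -0.294, 0.644, 0.294]
force: [-1.7, 0.0, 1.1]
opening: 0.0855
```

Request:
carry_out([
  [[0, 0, 0, -0.04, 0, 0, 1], [0, 0, 0, -0.03, 0, 0, 1], [0, 0, 0, -0.015, 0, 0, 1], [0, 0, 0, 0, 0, 0, 1]],
])

```text
time: 19.15
position: [0.5368, 0.2894, 0.1954]
tool_rot: [0.644, -0.294, 0.642, 0.294]
force: [0.4, 0.6, -1.1]
opening: 0.0854
```

Run:
```python
from fitbar import *
s=ctrl.read_state();print(s["position"],s["opening"])
R=Ro.from_quat(s["tool_rot"],scalar_first=True).as_matrix();print(np.degrees(np.arctan2(R[1,1],R[0,1])),R[:,0])
im=ctrl.read_camera("scene")[:,:,::-1].copy();t=ctrl.read_camera("top")[:,:,::-1].copy()
cv2.imwrite("pics/s12.png",im);print(np.round(fit("scene",im),4),np.round(fit("top",t),4))
a=cv2.resize(im[215:330,415:500],None,fx=4,fy=4,interpolation=3);b=cv2.resize(t[215:330,110:195],None,fx=4,fy=4,interpolation=3)
cv2.imwrite("pics/z12.png",np.hstack([a,b]))
```

```text
[0.5367512  0.28942596 0.19538378] 0.08542371334651618
139.11580303191565 [ 0.00309632  0.00151755 -0.99999405]
[   0.5302    0.2873 -163.982    -0.8828] [   0.5332    0.2881 -162.2451   -0.9302]
```

View pics/z12.png

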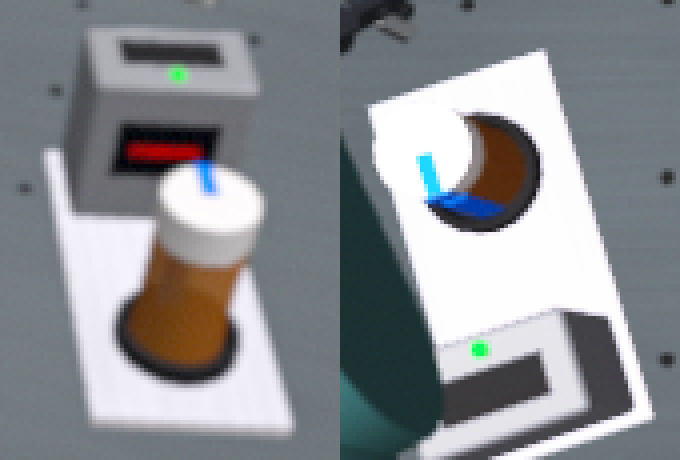

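The mark is now at -164.0° (scene) and -162.2° (top) against -163.3° for the scanner, and the jar stands upright. Next is the tray; I'll recheck the handle centre from the existing picture and rotate first.

Run:
```python
from m import *
f=lambda x,y:np.array([285+x/6-.42,185+y/6-.42])
c=[ray("top",f(*p),.09)[:2] for p in((150,206),(192,206),(164,318),(206,313))]
print(np.round(c,4),np.mean(c,0), ang((c[2]+c[3])/2,(c[0]+c[1])/2))
b=lambda x,y:np.array([260+(x-360)/6-.42,225+y/6-.42])
c=[ray("scene",b(*p),.09)[:2] for p in((541,50),(580,60),(504,120),(546,130))]
print(np.round(c,4),np.mean(c,0), ang((c[0]+c[1])/2,(c[2]+c[3])/2))
for p in((161,149),(198,428)): print(ray("top",f(*p),.032)[:2])
```

```text
[[ 0.5878 -0.0367]
 [ 0.5874 -0.0495]
 [ 0.5532 -0.0399]
 [ 0.5543 -0.0527]] [ 0.57068846 -0.04471015] 5.4994274831615275
[[ 0.5509 -0.0532]
 [ 0.5513 -0.0389]
 [ 0.5891 -0.0496]
 [ 0.5889 -0.0349]] [ 0.57004662 -0.04413082] 5.708555652131147
[ 0.6167671  -0.04030707]
[ 0.52572133 -0.04950451]
```

Request:
carry_out([
  [[0.07, 0, 0, 0, 0, 0, 1], [0.13, 0, 0, 0, 0, 0, 1], [0.14, 0, 0, 0, 0, 0, 1], [0.14, 0, 0, 0, 0, 0, 1], [0.14, 0, 0, 0, 0, 0, 1], [0.1, 0, 0, 0, 0, 0, 1], [0.044, 0, 0, 0, 0, 0, 1], [0, 0, 0, 0, 0, 0, 1]],
])

```text
time: 20.05
position: [0.5356, 0.2889, 0.1908]
tool_rot: [0.705, -0.033, 0.707, 0.032]
force: [0.0, 0.5, -0.0]
opening: 0.0854
```

Request:
carry_out([
  [[0, 0, 0, 0, -0.02, 0.0005, 1], [0, 0, 0, 0, -0.04, 0.0005, 1], [0, 0, 0, 0, -0.045, 0.0005, 1], [0, 0, 0, 0, -0.045, 0.0005, 1], [0, 0, 0, 0, -0.045, 0.0005, 1], [0, 0, 0, 0, -0.045, 0.0005, 1], [0, 0, 0, 0, -0.04, 0.0005, 1], [0, 0, 0, 0, -0.03, 0.0005, 1]],
])

```text
time: 20.85
position: [0.5685, -0.0215, 0.1917]
tool_rot: [0.706, -0.033, 0.707, 0.033]
force: [0.2, 0.6, -0.1]
opening: 0.0857
```

Request:
carry_out([
  [[0, 0, 0, 0, -0.016, 0, 1], [-0.004, 0, 0, 0, -0.0095, 0, 1], [0, 0, 0, 0, 0, 0, 1], [0, 0, 0, 0, 0, 0, 1]],
])

```text
time: 21.25
position: [0.5713, -0.0437, 0.1927]
tool_rot: [0.706, -0.035, 0.706, 0.035]
force: [0.1, 0.2, -0.0]
opening: 0.0854
```

Run:
```python
from m import *
im=ctrl.read_camera("scene")[:,:,::-1].copy() 
s=ctrl.read_state();print(s["force"],s["position"],s["opening"])
p=s["position"]+[0,0,.0287]
R=Ro.from_quat(s["tool_rot"],scalar_first=True).as_matrix();print(np.degrees(np.arctan2(R[1,1],R[0,1])),R[:,0])
for sg in(-1,0,1):
    q=proj("scene",p+[0,0,.002]+sg*.0427*R[:,1]);cv2.circle(im,tuple(np.round(q).astype(int)),1,(0,0,255),-1)
cv2.imwrite("pics/s13.png",cv2.resize(im[110:310,200:380],None,fx=3,fy=3))
```

```text
[-0.49375587  1.19422666 -0.2543212 ] [ 0.57132065 -0.0435059   0.19276124] 0.08560109770638867
95.6366294219977 [-1.92629211e-04  2.62596385e-04 -9.99999947e-01]
```

View pics/s13.png

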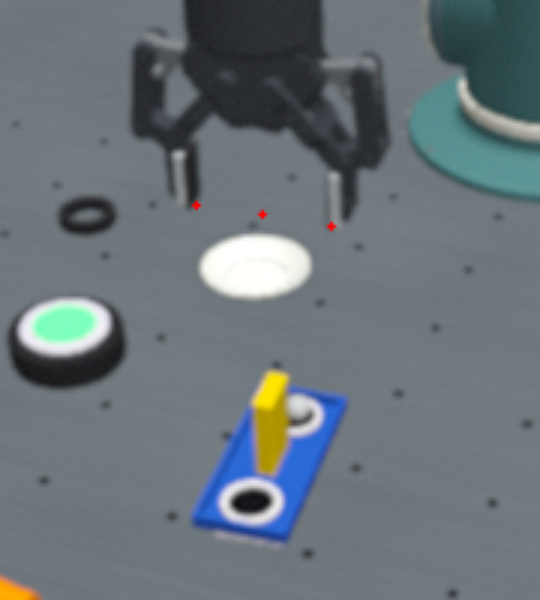

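Request:
carry_out([
  [[0, 0, 0, 0.015, 0, 0, 1], [0, 0, 0, 0.03, 0, 0, 1], [0, 0, 0, 0.035, 0, 0, 1], [0, 0, 0, 0.03, 0, 0, 1], [0, 0, 0, 0.022, -0.0005, 0, 1], [0, 0, 0, 0.016, -0.0005, 0, 1], [0, 0, 0, 0.0115, 0, 0, 1], [0, 0, 0, 0, 0, 0, 1]],
], newtons=50)

```text
time: 22.1
position: [0.5708, -0.0452, 0.0319]
tool_rot: [0.706, -0.034, 0.707, 0.035]
force: [-0.5, 0.2, 0.2]
opening: 0.0855
```

Request:
carry_out([
  [[0, 0, 0, 0, 0, 0, 0.7], [0, 0, 0, 0, 0, 0, 0.5], [0, 0, 0, 0, 0, 0, 0.35], [0, 0, 0, 0, 0, 0, 0.28], [0, 0, 0, 0, 0, 0, 0.23], [0, 0, 0, 0, 0, 0, 0.19]],
])

```text
time: 22.7
position: [0.5715, -0.0456, 0.0335]
tool_rot: [0.706, -0.034, 0.706, 0.034]
force: [-0.3, 0.7, 0.5]
opening: 0.0163
```

Request:
carry_out([
  [[0, 0, 0, 0, 0, 0, 0.17], [0, 0, 0, 0, 0, 0, 0.15], [0, 0, 0, 0, 0, 0, 0.12], [0, 0, 0, 0, 0, 0, 0.08], [0, 0, 0, 0, 0, 0, 0], [0, 0, 0, 0, 0, 0, 0]],
])

```text
time: 23.3
position: [0.5715, -0.0455, 0.0335]
tool_rot: [0.706, -0.034, 0.706, 0.034]
force: [-0.0, 1.2, 2.9]
opening: 0.0132
```

Run:
```python
from m import *
im=ctrl.read_camera("scene")[:,:,::-1].copy() 
s=ctrl.read_state();print(s["force"],s["ft_torque"],s["position"],s["opening"])
cv2.imwrite("pics/s14.png",cv2.resize(im[150:310,200:380],None,fx=4,fy=3.75))
```

```text
[-1.72293314  1.01696917  3.73272838] [0.20668433 0.14436742 0.00297625] [ 0.57149617 -0.04551916  0.03352531] 0.01342843340486454
```

View pics/s14.png

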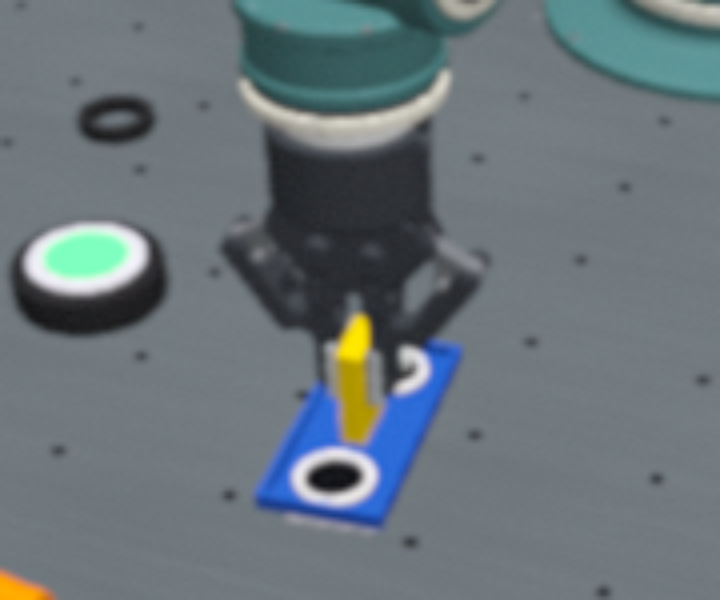

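The handle is gripped at a 13 mm opening and the tray still sits straight. I lift gently.

Request:
carry_out([
  [[0, 0, 0, -0.002, 0, 0, 0], [0, 0, 0, -0.004, 0, 0, 0], [0, 0, 0, -0.007, 0, 0, 0], [0, 0, 0, -0.009, 0, 0, 0], [0, 0, 0, -0.01, 0, 0, 0], [0, 0, 0, -0.01, 0, 0, 0], [0, 0, 0, -0.01, 0, 0, 0], [0, 0, 0, -0.01, 0, 0, 0]],
])

```text
time: 24.15
position: [0.5715, -0.0455, 0.0965]
tool_rot: [0.706, -0.034, 0.706, 0.034]
force: [-1.1, -1.0, -2.3]
opening: 0.0134
```

Request:
carry_out([
  [[0, 0, 0, -0.009, 0, 0, 0], [0, 0, 0, -0.007, 0, 0, 0], [0, 0, 0, -0.004, 0, 0, 0], [0, 0, 0, -0.003, 0, 0, 0], [0, 0, 0, -0.001, 0, 0, 0], [0, 0, 0, 0, 0, 0, 0], [0, 0, 0, 0, 0, 0, 0]],
])

```text
time: 24.85
position: [0.5713, -0.0456, 0.119]
tool_rot: [0.706, -0.034, 0.706, 0.034]
force: [0.2, 0.4, -2.0]
opening: 0.0137
```

Run:
```python
from m import *
im=ctrl.read_camera("scene")[:,:,::-1].copy() 
s=ctrl.read_state();print(s["force"],s["ft_torque"],s["position"],s["opening"])
R=Ro.from_quat(s["tool_rot"],scalar_first=True).as_matrix();print(R[:,0])
cv2.imwrite("pics/s15.png",cv2.resize(im[130:290,200:380],None,fx=4,fy=3.75))
t=ctrl.read_camera("top")[:,:,::-1];cv2.imwrite("pics/t15.png",t)
```

```text
[ 0.55529076  1.04265586 -2.50736776] [ 0.00989113 -0.01890946  0.01039652] [ 0.57130261 -0.04553063  0.11904108] 0.013329791429614397
[-5.33899481e-04  3.29339743e-05 -9.99999857e-01]
```

View pics/s15.png

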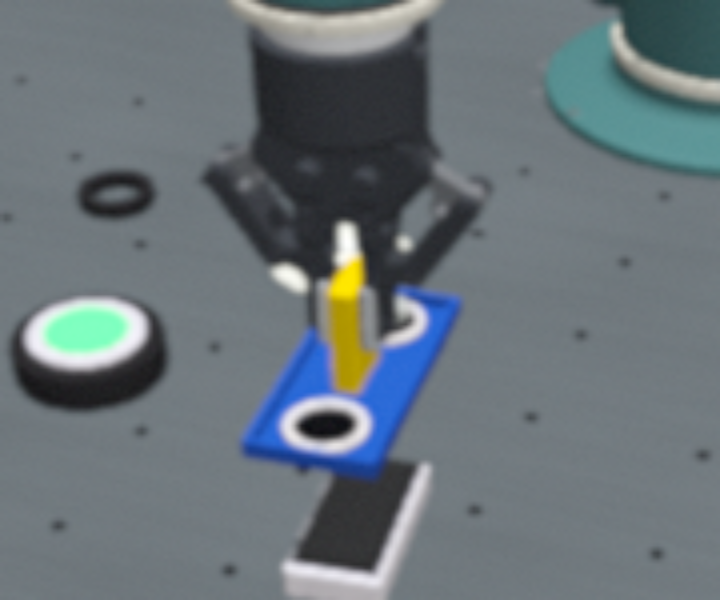

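View pics/t15.png

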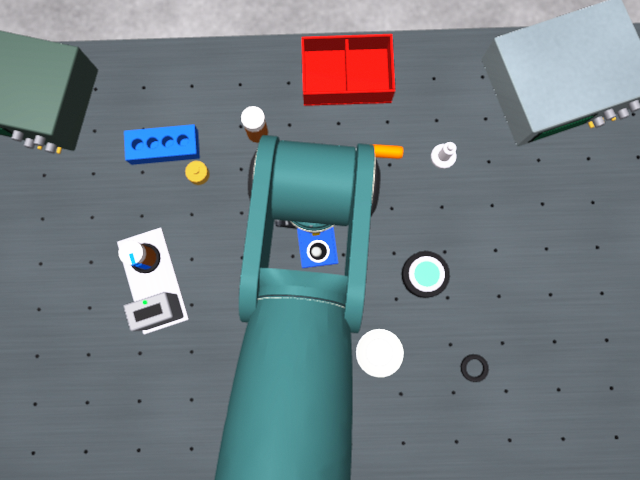

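The tray is in the air with the ball in its pocket at top pixel (317,251), and the dock is empty below it. I carry it slowly by (-0.040, -0.206) m so the pocket comes over the glass.

Request:
carry_out([
  [[0, 0, 0, 0, -0.002, -0.0006, 0], [0, 0, 0, 0, -0.004, -0.0012, 0], [0, 0, 0, 0, -0.006, -0.0018, 0], [0, 0, 0, 0, -0.008, -0.0024, 0], [0, 0, 0, 0, -0.01, -0.003, 0], [0, 0, 0, 0, -0.01, -0.003, 0], [0, 0, 0, 0, -0.01, -0.003, 0], [0, 0, 0, 0, -0.01, -0.003, 0]],
])

```text
time: 25.75
position: [0.5591, -0.1081, 0.1194]
tool_rot: [0.706, -0.034, 0.706, 0.034]
force: [-0.1, 0.1, -1.9]
opening: 0.0134
```

Request:
carry_out([
  [[0, 0, 0, 0, -0.01, -0.003, 0], [0, 0, 0, 0, -0.01, -0.003, 0], [0, 0, 0, 0, -0.01, -0.003, 0], [0, 0, 0, 0, -0.01, -0.003, 0], [0, 0, 0, 0, -0.01, -0.003, 0], [0, 0, 0, 0, -0.01, -0.003, 0], [0, 0, 0, 0, -0.01, -0.003, 0], [0, 0, 0, 0, -0.01, -0.003, 0]],
])

```text
time: 26.55
position: [0.543, -0.1898, 0.1194]
tool_rot: [0.706, -0.034, 0.706, 0.034]
force: [0.1, 0.2, -1.2]
opening: 0.0133
```

Request:
carry_out([
  [[0, 0, 0, 0, -0.01, -0.003, 0], [0, 0, 0, 0, -0.01, -0.003, 0], [0, 0, 0, 0, -0.01, -0.003, 0], [0, 0, 0, 0, -0.009, -0.0026, 0], [0, 0, 0, 0, -0.008, -0.0023, 0], [0, 0, 0, 0, -0.006, -0.0018, 0], [0, 0, 0, 0, -0.004, -0.0012, 0], [0, 0, 0, 0, -0.003, -0.001, 0]],
])

```text
time: 27.35
position: [0.5312, -0.2507, 0.1194]
tool_rot: [0.706, -0.034, 0.706, 0.034]
force: [0.6, 0.6, -2.0]
opening: 0.0133
```

Request:
carry_out([
  [[0, 0, 0, 0, -0.001, 0, 0], [0, 0, 0, 0, 0, 0, 0], [0, 0, 0, 0, 0, 0, 0], [0, 0, 0, 0, 0, 0, 0]],
])

```text
time: 27.75
position: [0.5314, -0.2512, 0.1194]
tool_rot: [0.706, -0.034, 0.706, 0.034]
force: [-0.6, 0.7, -1.6]
opening: 0.0133
```

Run:
```python
from m import *
im=ctrl.read_camera("scene")[:,:,::-1].copy() 
s=ctrl.read_state();print(s["time"],s["force"],s["position"],s["opening"])
R=Ro.from_quat(s["tool_rot"],scalar_first=True).as_matrix();print(R[:,0])
cv2.imwrite("pics/s16raw.png",im);cv2.imwrite("pics/s16.png",cv2.resize(im[110:270,130:310],None,fx=4,fy=3.75))
t=ctrl.read_camera("top")[:,:,::-1];cv2.imwrite("pics/t16.png",t)
```

```text
27.8 [ 0.45837581 -0.14175069 -1.39694512] [ 0.53138535 -0.2512346   0.1194133 ] 0.013512830542219184
[ 1.90856712e-06  3.89234044e-05 -9.99999999e-01]
```

View pics/s16.png

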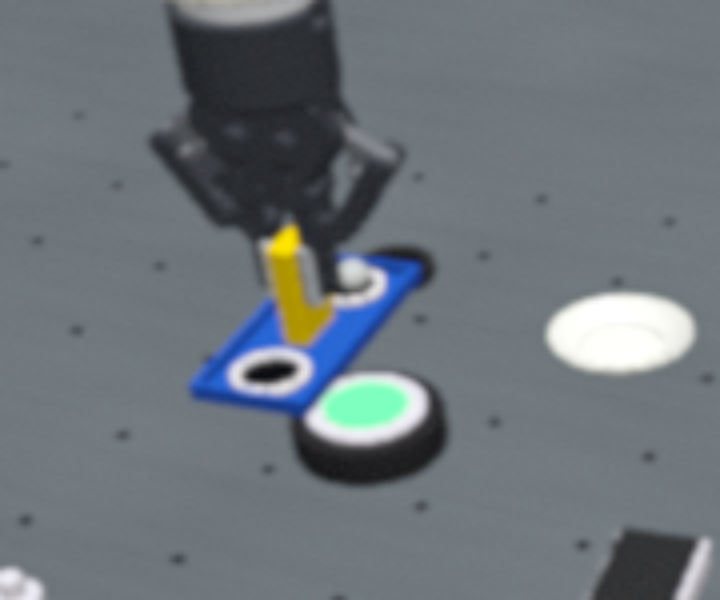

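View pics/t16.png

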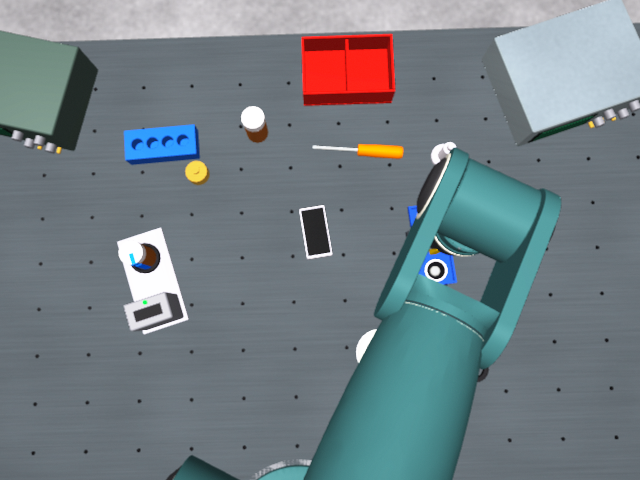

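The tray is over the port with the ball in its pocket, at top pixel (436,270). I measure the ball's position over the glass, the height, and the level.

Run:
```python
from m import *
from scipy.optimize import least_squares
def tri(a,b):
    o=lambda p:np.r_[proj("top",p)-a,proj("scene",p)-b]
    r=least_squares(o,[.5,-.25,.12]);return r.x.round(4),np.round(r.fun,1)
t=cv2.imread("pics/t16.png");s=cv2.imread("pics/s16raw.png")
def ball(im,c,r=7):
    pass
for n,z in(("ball_center",.123),("tray_pocket",.123),("tray_handle",.156),("tray",.11)):
    for c in("top","scene"):
        for r in ctrl.tip_of(c,n)[:2]: print(n,c,np.round(r["location"],1),round(r["conf"],2),ray(c,r["location"],z)[:2].round(4))
a=cv2.resize(t[235:305,400:470],None,fx=5,fy=5,interpolation=3);b=cv2.resize(s[160:230,170:240],None,fx=5,fy=5,interpolation=3)
cv2.imwrite("pics/z16.png",np.hstack([a,b]))
```

```text
ball_center top [436.1 267.3] 0.65 [ 0.4895 -0.255 ]
ball_center scene [216.6 184.6] 0.41 [ 0.4882 -0.2525]
tray_pocket top [435.5 268.8] 0.67 [ 0.487  -0.2538]
tray_pocket scene [216.4 183.7] 0.89 [ 0.4852 -0.2549]
tray_handle top [435.9 243. ] 0.74 [ 0.528 -0.25 ]
tray_handle scene [201.8 179.6] 0.56 [ 0.5271 -0.2598]
tray top [430.3 245.2] 0.63 [ 0.5303 -0.2499]
tray scene [209.9 200.6] 0.7 [ 0.5316 -0.2454]
tray scene [217.8 181.1] 0.53 [ 0.4565 -0.2702]
```

View pics/z16.png

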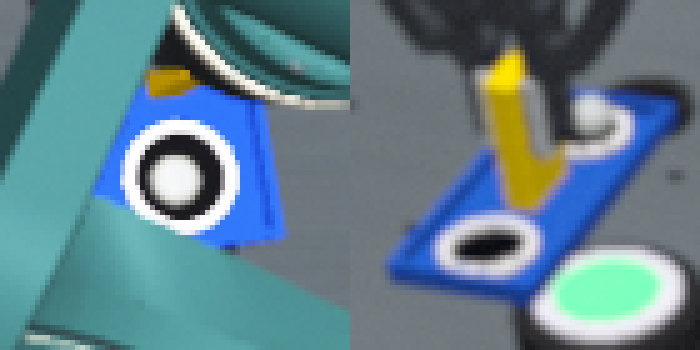

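Run:
```python
from m import *
from scipy.optimize import least_squares
T=lambda x,y:np.array([400+x/5-.4,235+y/5-.4]);S=lambda x,y:np.array([170+(x-350)/5-.4,160+y/5-.4])
# tray-frame pts (x to ball)
obs=[("top",(.046,0,.008),T(181,178)),("top",(.072,.032,.010),T(286,240)) ,
("scene",(-.046,0,.008),S(488,243)),("scene",(.046,0,.008),S(600,128)),
("scene",(-.072,.032,.010),S(388,264)),("scene",(-.072,-.032,.010),S(528,288)),("scene",(.072,-.032,.010),S(679,98))]
def res(p,full=True):
    R=Ro.from_euler("ZYX",[p[3],p[4],p[5]]).as_matrix();o=[]
    for c,l,q in obs: o.append(proj(c,p[:3]+R@np.array(l))-q)
    return np.concatenate(o)
r=least_squares(res,[.531,-.251,.11,np.pi+.098,0,0],loss="soft_l1",f_scale=1.)
J=r.jac;cov=np.sqrt(np.diag(np.linalg.inv(J.T@J)))
print(r.x[:3].round(4),np.degrees(r.x[3:]).round(2));print(res(r.x).reshape(-1,2).round(1));print("sd",cov[:3].round(4),np.degrees(cov[3:]).round(1))
r2=least_squares(lambda p:res(np.r_[p,0,0]),[.531,-.251,.11,np.pi+.098]);print("level:",r2.x[:3].round(4),np.degrees(r2.x[3]),res(np.r_[r2.x,0,0]).reshape(-1,2).round(1))
print("ball",ray("top",T(176,181),.123),"pocket",ray("top",T(181,178),.118))
```

```text
[ 0.5302 -0.2502  0.1117] [184.85  -1.05  -1.09]
[[-0.3  0.1]
 [-0.6  0.3]
 [ 0.1  0.1]
 [-2.6 -0.6]
 [-0.4  0.1]
 [ 0.4 -0.1]
 [-0.3  0.3]]
sd [0.0012 0.0012 0.0016] [0.9 1.3 2.8]
level: [ 0.5302 -0.25    0.1115] 184.99528844739456 [[-0.5  0.2]
 [-0.8  0.4]
 [ 0.3 -0.2]
 [-2.5 -0.2]
 [-0.3 -0.6]
 [ 0.6 -0.3]
 [-0.1  1.1]]
ball [ 0.48350906 -0.25236616  0.123     ] pocket [ 0.48489453 -0.25524587  0.118     ]
```

The fit puts the tray's underside at z = 0.1115 (8.15 cm above the glass), level within about 1°, and the ball about 3.5 mm from the glass centre. I make one last check of the jar and bystanders before handing in.

Run:
```python
from fitbar import *
t=ctrl.read_camera("top")[:,:,::-1].copy();a=cv2.imread("pics/top0.png")
print("mark",np.round(fit("top",t),4))
d=(np.abs(t.astype(int)-a.astype(int)).max(2)>40).astype(np.uint8);n,l,st,ce=cv2.connectedComponentsWithStats(d)
print([st[i].tolist() for i in range(1,n) if st[i,4]>6])
g=T=None
h=cv2.cvtColor(t[255:290,420:455],cv2.COLOR_BGR2GRAY);print(ctrl.read_state()["position"],ctrl.read_state()["opening"])
cv2.imwrite("pics/t17.png",t)
```

```text
mark [   0.5332    0.2881 -162.2295   -0.9306]
[[310, 147, 250, 333, 21936], [293, 194, 44, 78, 2396], [139, 244, 7, 15, 30], [117, 248, 34, 22, 194], [445, 295, 5, 6, 23], [394, 297, 5, 5, 20], [440, 313, 6, 3, 12], [448, 342, 5, 5, 20], [398, 391, 6, 6, 27], [451, 391, 5, 4, 13], [408, 408, 5, 3, 10], [401, 441, 5, 5, 22], [349, 443, 4, 4, 11], [166, 455, 73, 25, 923], [377, 464, 18, 5, 46], [396, 464, 6, 5, 9], [304, 467, 24, 13, 218], [367, 471, 37, 9, 195]]
[ 0.53133914 -0.25141613  0.11942603] 0.01336405248484361
```

```bash
python3 -c "
from rig import ctrl
print(ctrl.hand_in(), ctrl.read_state()['time'])"
```

```text
the job is handed in; nothing more can be done
the job is handed in; nothing more can be done
```

The job is done and handed in at about 28 s. The jar's blue mark faces the scanner, and the arm is holding the tray level with the ball over the green glass.

**What went wrong first:** my first grasp on the jar missed. The tool's reported height was about 29 mm too low, so the fingers shut on the rim of the cap and tilted the jar in its nest. The highest wrist force I saw was about 55 N, and the jar stood upright again once I lifted off. I measured the height error by touching the bare bench with about 25 N, corrected for it, and repeated the grasp.

**Jar:** I turned it by 111.5° plus a 2.5° correction, then released it. It stands upright in the nest. The two cameras differ slightly, but on average the mark faces the scanner almost exactly.

| | Direction |
|---|---|
| Scanner | about -163.3° |
| Mark, top camera | -162.2° |
| Mark, scene camera | -164.0° |

**Tray, checked last:**
- **Height:** the underside is about 8.15 cm above the glass.
- **Level:** the tool axis is vertical. The camera fit shows about 1° of tilt, which is within its error.
- **Ball:** it is still in its pocket, about 3–4 mm from the centre of the glass.

**Other things on the bench:** comparing the first and last top pictures shows no movement in what is visible. The arm hid part of the dish, post and lens ring in the last picture; nothing came near them in the moves.

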